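# Close up the guard washer, load it and start it

### The arm

A 7-joint arm with a two-finger parallel gripper is mounted at the origin on the work surface. World frame = base frame: x ahead of the robot, y to its left, z up, the work surface at z = 0. Lengths are in m, angles in rad, forces in N, time in s.
With the tool pointing down it reaches from about 0.35 to 0.9 m from the base axis. Payload 8.1 kg.
Tool frame: the origin (TCP) lies at the very end of the fingers, on their centre line; the grasp point (between the pads) lies 19 mm behind it; z points along the fingers, y is the line along which they close (so a half turn about z gives the same grasp; the last joint's range is limited). The gripper opens to 92 mm and grips with 3 to 60 N. Pads are 19 mm wide; open, the fingers measure 130 mm over their backs; the gripper's body (75 mm by 190 mm) begins 47 mm behind the grasp point.
Start: joints at [-1.208, 0.434, 0.025, 1.573, -0.012, 1.134, -0.075], TCP at [0.281, 0.558, 0.227] pointing down, gripper open.
Joint ranges: [-2.62, 2.62], [-0.44, 2.09], [-1.27, 1.32], [0.08, 2.57], [-1.32, 4.46], [0.12, 2], [-2.74, 2.74]. Speed limits (rad/s): [2.22, 2.22, 3.01, 3.01, 3.14, 3.14, 3.14].

### API

Orientations are given as a rotation vector (axis times angle).
In Python, from cell import arm gives the robot as it stands.
- The arm moves only by the shell command python3 -m pendant 'ROWS' [FORCE]. ROWS is a JSON object of lists of equal length, an entry for each row: "slide": the shift along the tool's x, y, z in units of 0.3 m (1.0 is 0.3 m), a list of three; "dr": the turn, a rotation vector about the tool's x, y, z in units of 0.12 rad (1.0 is 0.12 rad), a list of three; "claw": the opening, from 0 (shut) to 1 (fully open). In form: {"slide": [[tx, ty, tz], ...], "dr": [[ax, ay, az], ...], "claw": [claw, ...]}. A call has 1 to 10 rows; each row shifts and turns the commanded pose from where the row before left it, along the tool's axes as they then stand; what a row does not reach is not made up. A row lasts 1/10 s, in which the tool goes at most 50 mm and 8.59 degrees, less where a joint would pass 70% of its speed; a pose out of reach is approached as far as the arm can. A call with a number of a shift or a turn outside -1 to 1 is refused whole. A call with a gripper value outside its range is refused whole. The fingers move at their own pace and stop on an object; FORCE is the grip in N (left out, the last holds). Time passes only in rows, so rows that do not move let the fingers close. It gives the time, the measured TCP pose, the force, the opening and the grip force at its end, in the units of the state.
- arm.observe(): the state, without advancing time (a new reading comes with each control period).
- arm.get_image(name): name is "side" or "top" or "wrist"; returns the picture (384x512x3 uint8, red, green, blue); there is no depth.
- arm.calibration(name): a dict with "K" (3x3 intrinsics, pixels), "xyz" and "orientation" of the camera in the world. Camera axes: x right, y up, looking along -z (the intrinsics and any distortion apply to the point x, -y, -z); pixel columns grow to the right and rows downward; lengths in m; the calibration is good to about 2 mm. A picture is of the moment at which its call begins: read the wrist's pose just before it. calibration takes no time and is no camera call; for the wrist camera it gives the pose at the moment of the call.
- arm.sign_off(): hands the job in; it is judged then, once.
The state is a dict: "clock": time; "joints": joint angles; "dq": joint speeds; "joint_efforts": joint torques, N m; "position": TCP position; "ee_rot": TCP orientation; "force": force on the tool from outside, world axes, zero at the start; "ft_torque": the same for the moment, N m; "width": opening from 0.0 (shut) to 1.0 (fully open); "gripper_force": force on a finger pad.
Only numpy, scipy, OpenCV 4.12 (cv2) and the standard library are available. Lean on these libraries where they do the work, as an engineer would, in place of code of your own. Each camera call takes 0.05 s, during which the arm holds its last target. There are 200 camera calls.

### The job

Tighten the four wing nuts of the pump cover in cross order so that the plate seats evenly: turn one clockwise about half a turn to its stop, then the one diagonally opposite, then the other two the same way, each fully home before the next is started. Lay every clipper guard flat and right way up on the floor of the wash basket, and when nuts and guards are all done swing the sprung start lever to its stop and let it spring back. Leave the other things on the cart where they are.

Things in the scene. Friction and masses are not known exactly. Their poses are not given: they have to be found in the camera images.
- cover_centre (a point): Centre of the top face of the square aluminium pump cover plate (190 x 190 x 8 mm, small blue disc in its middle) on the grey pump housing (200 x 200 x 70 mm, fixed). The top face is about 84 mm above the table with all nuts loose and 80 mm when seated; it sinks and rocks slightly as each nut goes down. Axes are those of the housing: the four nuts stand at (+-62, +-62) mm from here, z up.
- basket: Dark steel open wash basket, fixed to the cart: outer 270 (own x) x 150 (own y) x 30 mm high, walls and floor 5 mm. Origin at the centre of its underside.
- start_lever (a joint): Sprung start lever on the grey console, turning about a vertical axis: 0 at rest, 1.0 rad at its stop. Positive is clockwise seen from above. The spring always pulls back to 0 (about 0.5 N at the post at rest, 5 N at the stop).
- lever_grip (a point): A point in the lever's upright red round post (18 mm diameter, top 12 mm above this point, 40 mm tall above the flat steel arm), about 140 mm above the table. Own +x points from the post to the pivot; the post is 80 mm from the pivot, so own +y is the direction in which the post must be pushed to swing the lever to its stop.
- lever_pivot (a point): Point on the lever's vertical axis at the same height as lever_grip (console 75 x 75 x 96 mm below; the lever hub, 28 mm diameter, ends 22 mm below this point).
- mat: Blue silicone mat, 240 x 330 x 3 mm, fixed flat on the cart; the guards start on it. Origin at the centre of its underside.
- nut1 (a joint): Turn of brass wing nut nut1, at (+62, +62) mm in the axes of the cover; nut3 lies diagonally across from it. 0 to 0.3 at the start (loose), 3.14 rad = tight at its stop; positive is clockwise seen from above. Friction about 0.1 N m holds it where it is left; it sinks about 3 mm in its half turn.
- nut1_grip (a point): Point on the axis of nut1 at the height to grip. Its wings are one upright flat bar, 60 mm long (own x) x 12 mm thick (own y), from 24 mm below this point to 12 mm above it; the 26 mm round hub ends 22 mm below this point and the plate lies 35 mm below. The point turns and sinks with the nut.
- nut2 (a joint): Turn of brass wing nut nut2, at (+62, -62) mm in the axes of the cover; nut4 lies diagonally across from it. 0 to 0.3 at the start (loose), 3.14 rad = tight at its stop; positive is clockwise seen from above. Friction about 0.1 N m holds it where it is left; it sinks about 3 mm in its half turn.
- nut2_grip (a point): Point on the axis of nut2 at the height to grip. Its wings are one upright flat bar, 60 mm long (own x) x 12 mm thick (own y), from 24 mm below this point to 12 mm above it; the 26 mm round hub ends 22 mm below this point and the plate lies 35 mm below. The point turns and sinks with the nut.
- nut3 (a joint): Turn of brass wing nut nut3, at (-62, -62) mm in the axes of the cover; nut1 lies diagonally across from it. 0 to 0.3 at the start (loose), 3.14 rad = tight at its stop; positive is clockwise seen from above. Friction about 0.1 N m holds it where it is left; it sinks about 3 mm in its half turn.
- nut3_grip (a point): Point on the axis of nut3 at the height to grip. Its wings are one upright flat bar, 60 mm long (own x) x 12 mm thick (own y), from 24 mm below this point to 12 mm above it; the 26 mm round hub ends 22 mm below this point and the plate lies 35 mm below. The point turns and sinks with the nut.
- nut4 (a joint): Turn of brass wing nut nut4, at (-62, +62) mm in the axes of the cover; nut2 lies diagonally across from it. 0 to 0.3 at the start (loose), 3.14 rad = tight at its stop; positive is clockwise seen from above. Friction about 0.1 N m holds it where it is left; it sinks about 3 mm in its half turn.
- nut4_grip (a point): Point on the axis of nut4 at the height to grip. Its wings are one upright flat bar, 60 mm long (own x) x 12 mm thick (own y), from 24 mm below this point to 12 mm above it; the 26 mm round hub ends 22 mm below this point and the plate lies 35 mm below. The point turns and sinks with the nut.
- guard_black: Loose black plastic clipper guard: a block 72 (own x) x 44 (own y) x 36 mm high with comb fins on its top 8 mm, about 60 g; grip it across its 44 mm width on the lower 28 mm. Origin at the centre of its underside. May be absent.
- guard_red: Loose red plastic clipper guard: a block 72 (own x) x 44 (own y) x 36 mm high with comb fins on its top 8 mm, about 60 g; grip it across its 44 mm width on the lower 28 mm. Origin at the centre of its underside. May be absent.
- guard_yellow: Loose yellow plastic clipper guard: a block 72 (own x) x 44 (own y) x 36 mm high with comb fins on its top 8 mm, about 60 g; grip it across its 44 mm width on the lower 28 mm. Origin at the centre of its underside. May be absent.
- clipper: Gold-toned clipper, 160 x 46 x 39 mm, lying; loose bystander, not to be disturbed. Origin at its underside, near the middle.
- comb: Black fine-tooth comb, 180 x 32 x 6 mm, lying flat; loose bystander, not to be disturbed. Origin at its underside, near the middle.
- spray_bottle: Red spray bottle, 68 mm diameter, 190 mm tall, standing; loose bystander, not to be disturbed. Origin at its underside, near the middle.
- jar: Green glass jar, 64 mm diameter, 110 mm tall, standing; loose bystander, not to be disturbed. Origin at its underside, near the middle.
- neck_brush: Brush lying on the cart; loose bystander, not to be disturbed. Origin at its underside, near the middle.
- tin: Aluminium tin, 70 mm diameter, 40 mm tall; loose bystander, not to be disturbed. Origin at its underside, near the middle.
Not all that is in view belongs to the job. Of the things that look like the guard_yellow, the middle-sized one is meant.

How it is judged:
By the outcome, as a careful person would: the job done as asked, in the order asked, and still so for the second after the job is handed in, with the robot touching nothing.
Of guard_black, guard_red, guard_yellow only 2 to 3 are there at a start; the rules pass over those that are not, and their reading is None.
At some moment in a run one of guard_black, guard_red, guard_yellow may be knocked a few centimetres aside while the robot is not near it.
Once in a run the grip may slacken for a moment while it holds something.
It also fails if it takes over 210 s, if anything falls off the work surface, if the arm or the gripper's body presses on something with over 40 N, if the wrist force passes 120 N, or if a joint passes its speed limit or range.

## Working session

There is one attempt and no reset: what is moved stays moved. The work goes in short steps, Python scripts to look and compute and a shell command to move; the robot and the scene stay as the last step left them, time stands still between calls to the robot, and variables do not carry over. Pictures are saved under pics/ and viewed, at most 14 in all, crops included, and the job is handed in when it is done.

```bash
ls; mkdir -p pics
python3 - <<'E'
from cell import arm
import cv2,json
s=arm.observe();print(s)
for n in("top","side"):
    cv2.imwrite(f"pics/{n}0.png",arm.get_image(n)[:,:,::-1]);c=arm.calibration(n);print(n,c)
E
```

```text
pics
{'clock': 0.0, 'joints': array([-1.20756842,  0.43520127,  0.02497349,  1.57411294, -0.01158504,
        1.13400081, -0.07509527]), 'dq': array([-0.00057949,  0.00064912, -0.00161861, -0.00027589,  0.00182712,
       -0.00011711,  0.00048761]), 'joint_efforts': array([-4.83200729e-04, -6.67857814e+01,  9.84119475e-01, -3.14453673e+01,
       -6.06610486e-02,  4.28656884e-02,  1.43563775e-04]), 'position': array([0.28054934, 0.55791203, 0.22595235]), 'ee_rot': array([-7.25164853e-01, -3.05653620e+00,  2.45590016e-03]), 'force': array([0.00843416, 0.07649242, 0.77372912]), 'ft_torque': array([ 0.01031893, -0.0613185 ,  0.05383433]), 'gripper_force': 0.0, 'width': 1.002144542704557}
top {'K': array([[467.69712405,   0.        , 253.26479272],
       [  0.        , 467.69712405, 182.10289699],
       [  0.        ,   0.        ,   1.        ]]), 'xyz': array([ 0.41079342, -0.01287451,  1.63816033]), 'orientation': array([ 0.05339993, -0.07292027, -1.5907154 ])}
side {'K': array([[415.18977507,   0.        , 251.7612165 ],
       [  0.        , 415.18977507, 178.9161858 ],
       [  0.        ,   0.        ,   1.        ]]), 'xyz': array([ 0.2290382 , -0.95566024,  1.20184163]), 'orientation': array([ 0.72217082, -0.102079  , -0.29783744])}
```

Run:
```python
import cv2
for n in("top","side"):
    i=cv2.imread(f"pics/{n}0.png");cv2.imwrite(f"pics/{n}0b.png",cv2.resize(i,(800,600),interpolation=cv2.INTER_CUBIC))
```

```text
(no output)
```

View pics/top0b.png

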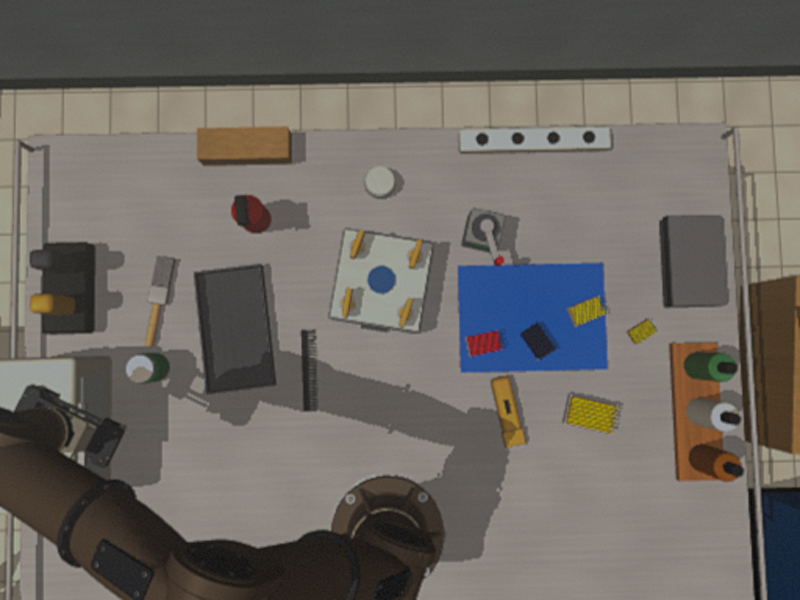

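View pics/side0b.png

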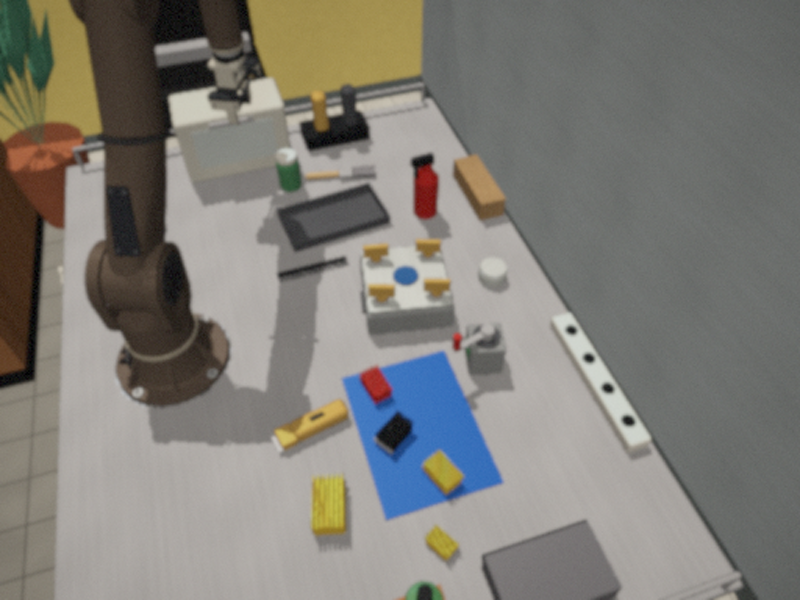

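The three yellow candidates, in 800x600 top view pixels, are (587,311) on the mat, a small one at (642,330) and a big one at (592,413). The middle-sized one on the mat fits the description, and the red and black guards are there too. The basket is at (235,328), the pump at (382,279) and the lever at (490,235) with its red post at (499,261).

```bash
cat > h.py <<'E'
import numpy as np,cv2
from cell import arm
from scipy.spatial.transform import Rotation as R
def ray(c,px,z):
    d=np.linalg.inv(c["K"])@np.array([px[0],px[1],1.]);d=R.from_rotvec(c["orientation"]).apply([d[0],-d[1],-d[2]])
    o=np.array(c["xyz"]);return o+d*(z-o[2])/d[2]
def proj(c,p):
    q=R.from_rotvec(c["orientation"]).inv().apply(np.array(p)-c["xyz"]);u=c["K"]@[q[0]/-q[2],-q[1]/-q[2],1];return u[:2]
def snap(n,f=None):
    c=arm.calibration(n);i=np.ascontiguousarray(arm.get_image(n)[:,:,::-1])
    if f:cv2.imwrite(f"pics/{f}.png",i)
    return c,i
def mask(i,lo,hi):
    return cv2.inRange(cv2.cvtColor(i,cv2.COLOR_BGR2HSV),np.array(lo),np.array(hi))
def blobs(m,amin=40):
    m=cv2.morphologyEx(m,cv2.MORPH_CLOSE,np.ones((3,3)))
    return sorted([k for k in cv2.findContours(m,0,2)[0] if cv2.contourArea(k)>amin],key=lambda k:-cv2.contourArea(k))
def rect(c,k,z):
    """min-area rectangle of contour cast on plane z: centre, (long,short), long-axis angle mod 180 deg"""
    P=np.array([ray(c,p,z)[:2] for p in k[:,0].astype(float)],np.float32)*1000
    (ce,(w,h),a)=cv2.minAreaRect(P)
    if h>w:w,h,a=h,w,a+90
    return np.array(ce)/1000,w,h,a%180
def plan(xyz,yaw,s=None):
    """yaw deg = world heading of tool x, tool down. Prints turn (0.12rad units), then slide after turn (0.3 m units)"""
    s=s or arm.observe();A=R.from_rotvec(s["ee_rot"]);y=np.radians(yaw)
    x=np.array([np.cos(y),np.sin(y),0]);zz=np.array([0,0,-1.]);B=R.from_matrix(np.c_[x,np.cross(zz,x),zz])
    print("dr",((A.inv()*B).as_rotvec()/.12).round(2),"slide",(B.inv().apply(np.array(xyz)-s["position"])/.3).round(3))
def st():
    s=arm.observe();M=R.from_rotvec(s["ee_rot"]).as_matrix()
    print("t%.1f"%s["clock"],"pos",s["position"].round(4),"yaw %.1f"%np.degrees(np.arctan2(M[1,0],M[0,0])),"tilt",M[:2,2].round(3),"j",s["joints"].round(2),"F",s["force"].round(1),"w %.3f g %.1f"%(s["width"],s["gripper_force"]))
    return s
E
python3 - <<'E'
from h import *
i=cv2.imread("pics/top0.png");c=arm.calibration("top")
def show(n,m,z,a=40,k=6):
    for b in blobs(m,a)[:k]:
        ce,w,h,an=rect(c,b,z);px=cv2.minAreaRect(b)[0];print(n,np.round(px),ce.round(4),"%.0f x %.0f ang %.1f"%(w,h,an))
show("brass",mask(i,(10,110,90),(24,255,255)),.113,30,8)
show("yellow",mask(i,(22,140,90),(35,255,255)),.036)
show("blue",mask(i,(100,120,40),(125,255,255)),.003)
show("disc",mask(i,(100,120,40),(125,255,255)),.084)
show("red",mask(i,(0,140,60),(8,255,255))|mask(i,(172,140,60),(180,255,255)),.036,10)
show("dark",mask(i,(0,0,0),(180,120,60)),.03,150,8)
st()
E
```

```text
brass [451. 263.] [ 0.2576 -0.6698] 283 x 130 ang 179.7
brass [155.  91.] [0.8414 0.286 ] 192 x 67 ang 90.0
brass [324. 263.] [ 0.2668 -0.2576] 141 x 41 ang 12.4
brass [508. 234.] [ 0.3501 -0.8626] 367 x 16 ang 176.2
brass [ 26. 194.] [0.5111 0.7054] 46 x 36 ang 88.8
brass [ 97. 207.] [0.4618 0.4748] 86 x 15 ang 169.0
brass [228. 156.] [0.6221 0.047 ] 58 x 21 ang 169.7
brass [259. 199.] [ 0.4761 -0.0506] 57 x 21 ang 171.6
yellow [378. 265.] [ 0.2486 -0.4534] 101 x 59 ang 74.8
yellow [375. 198.] [ 0.4743 -0.4523] 67 x 39 ang 110.9
yellow [410. 212.] [ 0.4264 -0.5716] 53 x 31 ang 120.2
blue [340. 203.] [ 0.4638 -0.3375] 327 x 237 ang 90.0
blue [500. 350.] [-0.0506 -0.8708] 224 x 80 ang 178.6
blue [244. 178.] [ 0.5554 -0.0006] 53 x 53 ang 178.8
disc [340. 203.] [ 0.4612 -0.3214] 311 x 225 ang 90.0
disc [500. 350.] [-0.0277 -0.8283] 213 x 76 ang 178.6
disc [244. 178.] [ 0.5482 -0.0012] 50 x 50 ang 178.8
red [309. 219.] [ 0.4086 -0.2234] 67 x 40 ang 101.2
red [163. 133.] [0.7148 0.2742] 65 x 32 ang 9.0
red [319. 166.] [ 0.5887 -0.2621] 17 x 12 ang 133.6
dark [133. 335.] [0.0353 0.3812] 997 x 383 ang 74.6
dark [150. 210.] [0.4512 0.3213] 264 x 151 ang 5.8
dark [255.  49.] [ 1.0115 -0.0589] 1806 x 23 ang 90.1
dark [ 41. 184.] [0.5485 0.6969] 197 x 137 ang 1.2
dark [485. 234.] [ 0.3476 -0.8284] 352 x 24 ang 179.9
dark [499. 324.] [ 0.0391 -0.8573] 83 x 83 ang 88.6
dark [197. 237.] [0.3565 0.1622] 170 x 26 ang 1.7
dark [426. 167.] [ 0.5805 -0.6345] 196 x 18 ang 0.4
t0.1 pos [0.2806 0.558  0.226 ] yaw 153.3 tilt [-0.    -0.001] j [-1.21  0.44  0.02  1.57 -0.01  1.13 -0.08] F [0.3 0.2 0.1] w 0.999 g 0.0
```

Run:
```python
from h import *
plan([.52,0,.36],90+73); c=arm.calibration("wrist");s=arm.observe()
A=R.from_rotvec(s["ee_rot"]);print(A.inv().apply(c["xyz"]-s["position"]),A.inv().apply(R.from_rotvec(c["orientation"]).apply([0,0,-1])),c["K"])
```

```text
dr [-0.01  0.   -1.41] slide [-1.307 -1.545 -0.447]
[ 6.66337830e-02  5.78533970e-05 -1.57473758e-01] [-0.24366956 -0.00097356  0.96985782] [[299.13687596   0.         258.50609407]
 [  0.         299.13687596 197.72353593]
 [  0.           0.           1.        ]]
```

```bash
python3 -m pendant '{"slide":[[0,0,-0.15],[0,0,-0.15],[0,0,-0.147],[-0.09,-0.11,0],[-0.09,-0.11,0],[-0.09,-0.11,0],[-0.09,-0.11,0],[-0.09,-0.11,0],[-0.09,-0.11,0],[-0.09,-0.11,0]],"dr":[[0,0,-0.7],[0,0,-0.7],[0,0,0],[0,0,0],[0,0,0],[0,0,0],[0,0,0],[0,0,0],[0,0,0],[0,0,0]],"claw":[0.4,0.4,0.4,0.4,0.4,0.4,0.4,0.4,0.4,0.4]}' 20
python3 -m pendant '{"slide":[[-0.09,-0.11,0],[-0.09,-0.11,0],[-0.09,-0.11,0],[-0.09,-0.11,0],[-0.09,-0.11,0],[-0.09,-0.11,0],[-0.09,-0.11,0],[0,0,0],[0,0,0],[0,0,0]],"dr":[[0,0,0],[0,0,0],[0,0,0],[0,0,0],[0,0,0],[0,0,0],[0,0,0],[0,0,0],[0,0,0],[0,0,0]],"claw":[0.4,0.4,0.4,0.4,0.4,0.4,0.4,0.4,0.4,0.4]}'
python3 - <<'E'
from h import *
st();c,i=snap("wrist","w1");cv2.imwrite("pics/w1b.png",cv2.resize(i,(800,600)))
def show(n,m,z,a=40,k=6):
    for b in blobs(m,a)[:k]:
        ce,w,h,an=rect(c,b,z);px=cv2.minAreaRect(b)[0];print(n,np.round(px),ce.round(4),"%.0f x %.0f ang %.1f"%(w,h,an))
show("brass",mask(i,(10,110,60),(24,255,255)),.131,30,8)
show("disc",mask(i,(100,120,40),(125,255,255)),.084)
E
```

```text
clock: 1.1
position: [0.3938, 0.2802, 0.3606]
ee_rot: [-0.466, -3.107, 0.0]
force: [1.1, 1.2, 0.2]
width: 0.398
gripper_force: 0.0
clock: 2.1
position: [0.5061, 0.0069, 0.3605]
ee_rot: [-0.464, -3.106, -0.0]
force: [0.1, 0.3, 0.3]
width: 0.398
gripper_force: 0.0
t2.1 pos [0.5061 0.0069 0.3605] yaw 163.0 tilt [-0.001  0.   ] j [-0.45  0.15  0.39  1.66 -0.06  1.35  1.22] F [0.1 0.3 0.3] w 0.398 g 0.0
brass [39. 61.] [ 0.2991 -0.2033] 122 x 41 ang 11.1
brass [312. 295.] [0.6886 0.0289] 516 x 48 ang 73.1
brass [216. 164.] [ 0.4763 -0.0424] 58 x 22 ang 161.5
brass [302. 154.] [0.4968 0.0689] 57 x 22 ang 165.5
brass [186. 262.] [ 0.5955 -0.1279] 80 x 19 ang 159.4
brass [332. 261.] [0.6546 0.0697] 82 x 18 ang 170.3
brass [ 10. 216.] [ 0.4618 -0.3315] 38 x 22 ang 20.4
brass [313. 224.] [0.5916 0.0582] 20 x 11 ang 17.3
disc [ 78. 186.] [ 0.4558 -0.262 ] 246 x 192 ang 89.8
disc [264. 197.] [0.5479 0.002 ] 56 x 55 ang 73.1
```

View pics/w1b.png

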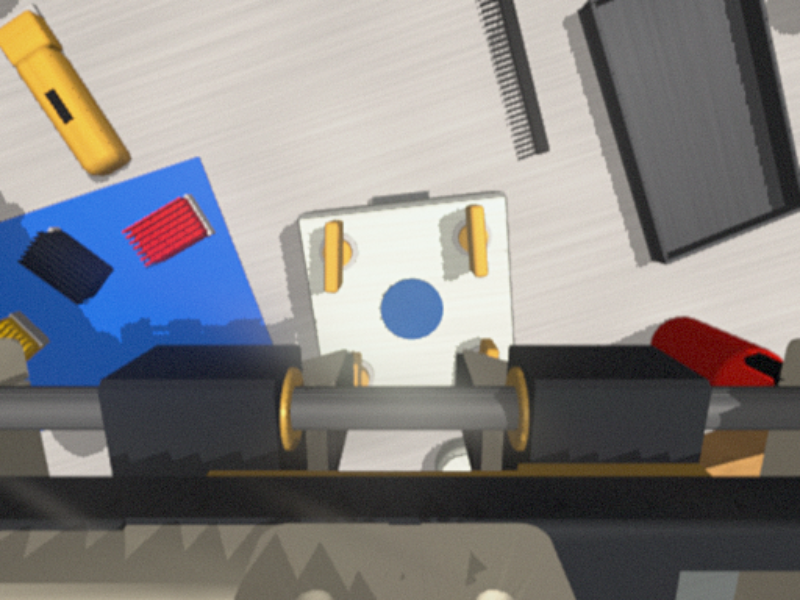

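The wrist view shows the plate centred at (412,308), with near nuts at (333,256) and (477,241) in the 800x600 picture, and the basket at upper right clear of them. Next I fit the plate outline and bar angles.

Run:
```python
from h import *
s=st();ct=arm.calibration("top");c2,it=snap("top","t1")
i=cv2.imread("pics/top0.png")
w=mask(i,(20,0,170),(110,60,255));w[:140]=0;w[215:]=0;w[:,:200]=0;w[:,285:]=0
for b in blobs(w,500):print("plate",rect(ct,b,.084))
cw=arm.calibration("wrist");iw=cv2.imread("pics/w1.png")
for c,im in((ct,i),(cw,iw)):
    m=mask(im,(10,110,60),(24,255,255))
    for b in blobs(m,30):
        ce=cv2.minAreaRect(b)[0];p=ray(c,ce,.119)
        if np.hypot(p[0]-.548,p[1])>.11 or cv2.contourArea(b)>900: continue
        mm=np.zeros(m.shape,np.uint8);cv2.drawContours(mm,[b],-1,255,-1)
        x,y,ww,hh=cv2.boundingRect(b);g=cv2.cvtColor(im,cv2.COLOR_BGR2HSV)[:,:,2]
        t=np.percentile(g[mm>0],60);top=blobs(((mm>0)&(g>=t*.88)).astype(np.uint8)*255,15)[0]
        print(np.round(ce),"all",rect(c,b,.131),"top",rect(c,top,.131),t)
```

```text
t2.1 pos [0.5061 0.0072 0.3606] yaw 163.1 tilt [-0.001  0.   ] j [-0.45  0.15  0.39  1.66 -0.06  1.35  1.22] F [ 0.3 -0.2 -1. ] w 0.406 g 0.0
[228. 156.] all (array([0.61960193, 0.04628766]), 57.46741485595703, 20.803070068359375, 169.6653289794922) top (array([0.62127631, 0.04937834]), 55.78675079345703, 12.07119083404541, 157.3572540283203) 152.0
[259. 199.] all (array([ 0.47532901, -0.05017667]), 56.42689514160156, 20.398452758789062, 171.56619262695312) top (array([ 0.4766405 , -0.04745026]), 57.13072204589844, 15.291115760803223, 160.28128051757812) 154.0
[265. 162.] all (array([ 0.59652869, -0.07289465]), 54.54051208496094, 20.42794418334961, 172.3311996459961) top (array([ 0.59743384, -0.07079666]), 54.79161071777344, 15.02904987335205, 161.66079711914062) 153.4
[222. 194.] all (array([0.49696625, 0.06872092]), 54.86649703979492, 19.337051391601562, 179.11397552490234) top (array([0.49905176, 0.07256671]), 53.636566162109375, 12.405293464660645, 168.78498077392578) 155.2
[216. 164.] all (array([ 0.47652841, -0.04214868]), 57.63771438598633, 22.057523727416992, 161.5107650756836) top (array([ 0.47501059, -0.04719743]), 57.36421203613281, 9.230998039245605, 161.09217071533203) 241.0
[302. 154.] all (array([0.49691254, 0.06921573]), 56.86924743652344, 21.85784912109375, 165.55836486816406) top (array([0.49840009, 0.07494432]), 57.18742752075195, 10.794734954833984, 169.0010223388672) 240.0
[313. 224.] all (array([0.59174084, 0.05858624]), 19.593671798706055, 11.276951789855957, 17.36353302001953) top (array([0.5948645 , 0.06106949]), 10.6788969039917, 7.838836669921875, 50.58393096923828) 173.0
[230. 240.] all (array([ 0.58191241, -0.05630531]), 17.77689552307129, 9.733736038208008, 161.97613525390625) top (array([ 0.58186481, -0.05623688]), 17.604637145996094, 9.732451438903809, 161.6502914428711) 226.0
```

Run:
```python
from h import *
plan([.499,.0739,.103],169)
```

```text
dr [ 0.   -0.   -0.86] slide [0.066 0.214 0.859]
```

```bash
python3 -m pendant '{"slide":[[0,0,0],[0.033,0.107,0],[0.033,0.107,0],[0,0,0.12],[0,0,0.12],[0,0,0.12],[0,0,0.12],[0,0,0.12],[0,0,0],[0,0,0]],"dr":[[0,0,-0.86],[0,0,0],[0,0,0],[0,0,0],[0,0,0],[0,0,0],[0,0,0],[0,0,0],[0,0,0],[0,0,0]],"claw":[0.45,0.45,0.45,0.45,0.45,0.45,0.45,0.45,0.45,0.45]}' 30 | tail -0
python3 - <<'E'
from h import *
st();c,i=snap("wrist","w2")
cv2.imwrite("pics/w2c.png",cv2.resize(i[60:320,110:430],(640,520)));plan([.499,.0739,.103],169)
E
```

```text
t3.2 pos [0.4994 0.0733 0.1814] yaw 168.9 tilt [-0.001 -0.   ] j [-0.5   0.29  0.31  1.94 -0.11  0.93  1.24] F [-0.7 -1.   0.4] w 0.449 g 0.0
dr [ 0.01  0.01 -0.02] slide [0.005 0.001 0.265]Exception ignored on flushing sys.stdout:
BrokenPipeError: [Errno 32] Broken pipe
```

View pics/w2c.png

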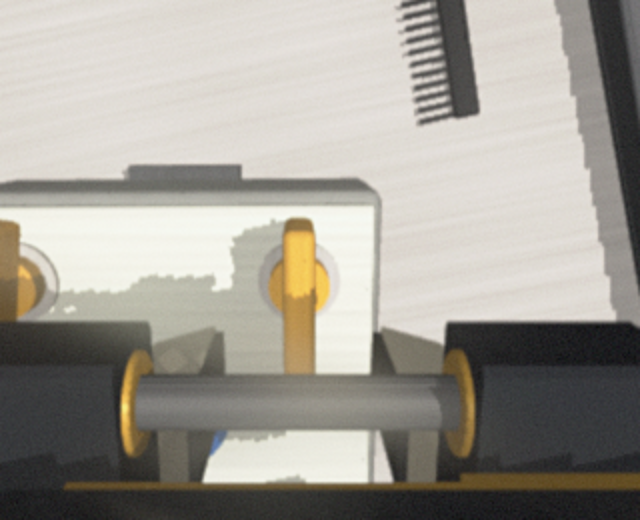

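The crop shows the nut bar at x≈300, midway between the fingers (222 and 374) and parallel to them. I descend and grip.

```bash
python3 -m pendant '{"slide":[[0.005,0,0.1],[0,0,0.1],[0,0,0.062],[0,0,0],[0,0,0],[0,0,0],[0,0,0],[0,0,0],[0,0,0],[0,0,0]],"dr":[[0,0,0],[0,0,0],[0,0,0],[0,0,0],[0,0,0],[0,0,0],[0,0,0],[0,0,0],[0,0,0],[0,0,0]],"claw":[0.45,0.45,0.45,0.45,0,0,0,0,0,0]}' 30
python3 - <<'E'
from h import *
st()
E
```

```text
clock: 4.25
position: [0.4986, 0.0736, 0.1028]
ee_rot: [0.304, 3.126, 0.002]
force: [0.7, 3.7, 3.6]
width: 0.132
gripper_force: 30.0
t4.2 pos [0.4986 0.0736 0.1028] yaw 168.9 tilt [0.001 0.001] j [-0.47  0.39  0.28  2.03 -0.16  0.74  1.29] F [0.7 3.7 3.6] w 0.132 g 30.0
```

```bash
for k in 1; do python3 -m pendant '{"slide":[[0,0,0.0004],[0,0,0.0004],[0,0,0.0004],[0,0,0.0004],[0,0,0.0004],[0,0,0.0004],[0,0,0.0004],[0,0,0.0004],[0,0,0.0004],[0,0,0.0004]],"dr":[[0,0,0.9],[0,0,0.9],[0,0,0.9],[0,0,0.9],[0,0,0.9],[0,0,0.9],[0,0,0.9],[0,0,0.9],[0,0,0.9],[0,0,0.9]],"claw":[0,0,0,0,0,0,0,0,0,0]}' 30 ; done
python3 - <<'E'
from h import *
print(st()["ft_torque"])
E
```

```text
clock: 5.25
position: [0.4994, 0.0747, 0.1018]
ee_rot: [1.872, 2.522, 0.005]
force: [1.4, 6.9, 6.0]
width: 0.131
gripper_force: 30.0
t5.2 pos [0.4994 0.0747 0.1018] yaw 106.8 tilt [0.003 0.002] j [-0.69  0.43  0.58  2.04 -0.34  0.76  0.39] F [1.4 6.9 6. ] w 0.131 g 30.0
[ 1.10346313 -0.47225543  0.06232364]
```

```bash
python3 -m pendant '{"slide":[[0,0,0.0004],[0,0,0.0004],[0,0,0.0004],[0,0,0.0004],[0,0,0.0004],[0,0,0.0004],[0,0,0.0004],[0,0,0.0004],[0,0,0.0004],[0,0,0.0004]],"dr":[[0,0,0.9],[0,0,0.9],[0,0,0.9],[0,0,0.9],[0,0,0.9],[0,0,0.9],[0,0,0.9],[0,0,0.9],[0,0,0.9],[0,0,0.9]],"claw":[0,0,0,0,0,0,0,0,0,0]}' 30 | tail -1
python3 -c "
from h import *
print(st()['ft_torque'])"
python3 -m pendant '{"slide":[[0,0,0.0004],[0,0,0.0004],[0,0,0.0004],[0,0,0.0004],[0,0,0.0004],[0,0,0.0004],[0,0,0.0004],[0,0,0.0004],[0,0,0.0004],[0,0,0]],"dr":[[0,0,0.9],[0,0,0.9],[0,0,0.9],[0,0,0.9],[0,0,0.9],[0,0,0.9],[0,0,0.9],[0,0,0.9],[0,0,0.7],[0,0,0]],"claw":[0,0,0,0,0,0,0,0,0,0]}' 30 |tail -1
python3 -c "
from h import *
print(st()['ft_torque'])"
```

```text
gripper_force: 29.7
t6.2 pos [0.4995 0.0732 0.1004] yaw 44.9 tilt [0.003 0.   ] j [-0.89  0.52  0.89  2.06 -0.55  0.82 -0.46] F [2.  2.  3.4] w 0.128 g 29.7
[ 0.16723199 -0.65811046  0.05543812]
gripper_force: 30.0
t7.2 pos [0.499  0.0736 0.0992] yaw -9.3 tilt [0.001 0.   ] j [-1.02  0.65  1.15  2.07 -0.76  0.93 -1.18] F [-0.2  4.7  7.5] w 0.132 g 30.0
[ 0.44604071  0.00754541 -0.0499168 ]
```

```bash
python3 -m pendant '{"slide":[[0,0,0],[0,0,0],[0,0,0],[0,0,0],[0,0,0]],"dr":[[0,0,0.4],[0,0,0.4],[0,0,0.3],[0,0,0],[0,0,0]],"claw":[0,0,0,0,0]}' 40 |tail -1
python3 -c "
from h import *
print(st()['ft_torque'])"
```

```text
gripper_force: 41.7
t7.8 pos [0.4994 0.0743 0.0993] yaw -16.6 tilt [0.002 0.001] j [-1.03  0.67  1.18  2.07 -0.79  0.95 -1.28] F [2.9 5.5 4.3] w 0.141 g 41.7
[ 0.91388528 -0.54709114  0.85178962]
```

```bash
python3 -m pendant '{"slide":[[0,0,0],[0,0,0],[0,0,0],[0,0,-0.06],[0,0,-0.12],[0,0,-0.12],[0,0,0],[0,0,0],[0,0,0],[0,0,0]],"dr":[[0,0,0],[0,0,0],[0,0,0],[0,0,0],[0,0,0],[0,0,0],[0,0,-0.9],[0,0,-0.9],[0,0,-0.9],[0,0,-0.9]],"claw":[0.45,0.45,0.45,0.45,0.45,0.45,0.45,0.45,0.45,0.45]}' 30 |tail -1
for k in 1 2; do python3 -m pendant '{"slide":[[0,0,0],[0,0,0],[0,0,0],[0,0,0],[0,0,0],[0,0,0],[0,0,0],[0,0,0],[0,0,0],[0,0,0]],"dr":[[0,0,-1],[0,0,-1],[0,0,-1],[0,0,-1],[0,0,-1],[0,0,-1],[0,0,-1],[0,0,-1],[0,0,-1],[0,0,-1]],"claw":[0.45,0.45,0.45,0.45,0.45,0.45,0.45,0.45,0.45,0.45]}' 30 | tail -1; done
python3 - <<'E'
from h import *
st();plan([.5973,-.0714,.103],161.7)
c,i=snap("wrist","w3")
m=mask(i,(10,110,60),(24,255,255))
for b in blobs(m,30):
    ce=cv2.minAreaRect(b)[0];p=ray(c,ce,.119)
    if np.hypot(p[0]-.548,p[1])>.12 or cv2.contourArea(b)>3000: continue
    print(np.round(ce),"all",rect(c,b,.131))
cv2.imwrite("pics/w3c.png",cv2.resize(i[60:320,80:430],(700,520)))
E
```

```text
gripper_force: 0.0
gripper_force: 0.0
gripper_force: 0.0
t10.8 pos [0.4977 0.0723 0.1885] yaw 145.7 tilt [-0.001 -0.   ] j [-0.66  0.29  0.52  1.95 -0.17  0.95  0.91] F [0.6 0.2 0.2] w 0.449 g 0.0
dr [-0.01 -0.   -2.33] slide [-0.466 -0.351  0.285]
[302. 298.] all (array([0.57603113, 0.06111124]), 260.17645263671875, 10.928081512451172, 55.8283805847168)
[263. 207.] all (array([0.49550076, 0.07771626]), 59.55788040161133, 21.12890625, 160.02342224121094)
[340. 261.] all (array([0.56567462, 0.10277532]), 46.41717529296875, 11.07188606262207, 152.28488540649414)
[177. 262.] all (array([ 0.49449503, -0.0033715 ]), 44.7376594543457, 11.096182823181152, 142.27644729614258)
```

View pics/w3c.png

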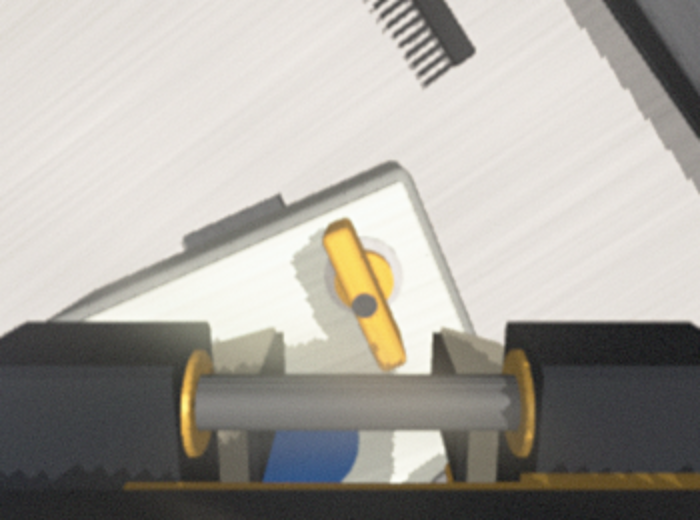

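Bar of the first nut runs (338,225)–(395,365), parallel to the plate edge, and the stud shows through its top, so it is home. Next is the diagonal nut.

```bash
python3 -m pendant '{"slide":[[0,0,0],[0,0,0],[0,0,0],[-0.116,-0.088,0],[-0.116,-0.088,0],[-0.117,-0.088,0],[-0.117,-0.088,0],[0,0,0],[0,0,0],[0,0,0]],"dr":[[0,0,-0.8],[0,0,-0.8],[0,0,-0.73],[0,0,0],[0,0,0],[0,0,0],[0,0,0],[0,0,0],[0,0,0],[0,0,0]],"claw":[0.45,0.45,0.45,0.45,0.45,0.45,0.45,0.45,0.45,0.45]}' 30 | tail -1
python3 - <<'E'
from h import *
st();plan([.5973,-.0714,.103],161.7)
c,i=snap("wrist","w4")
m=mask(i,(10,110,60),(24,255,255))
for b in blobs(m,30):
    ce=cv2.minAreaRect(b)[0];p=ray(c,ce,.119)
    if np.hypot(p[0]-.597,p[1]+.07)>.06 or cv2.contourArea(b)>3000: continue
    print(np.round(ce),"all",rect(c,b,.131))
cv2.imwrite("pics/w4c.png",cv2.resize(i[60:320,80:430],(700,520)))
E
```

```text
gripper_force: 0.0
t11.8 pos [ 0.5964 -0.0708  0.1883] yaw 161.5 tilt [-0.001  0.001] j [-0.31  0.45  0.48  1.71 -0.24  1.04  1.5 ] F [-0.7  0.   0.1] w 0.448 g 0.0
dr [ 0.   -0.01 -0.04] slide [-0.003 -0.001  0.284]
[259. 208.] all (array([ 0.59284705, -0.06910472]), 57.50440979003906, 20.899452209472656, 161.51204681396484)
```

View pics/w4c.png

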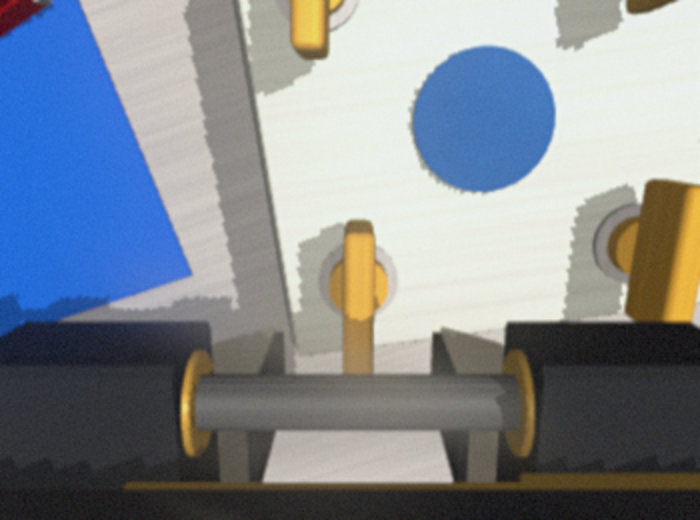

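The bar stands at x≈358, midway between the fingers and parallel to them. I descend, grip and turn.

```bash
python3 -m pendant '{"slide":[[-0.003,0,0.1],[0,0,0.1],[0,0,0.083],[0,0,0],[0,0,0],[0,0,0],[0,0,0],[0,0,0],[0,0,0],[0,0,0]],"dr":[[0,0,0],[0,0,0],[0,0,0],[0,0,0],[0,0,0],[0,0,0],[0,0,0],[0,0,0],[0,0,0],[0,0,0]],"claw":[0.45,0.45,0.45,0.45,0,0,0,0,0,0]}' 35 |tail -2
for k in 1 2; do python3 -m pendant '{"slide":[[0,0,0.0004],[0,0,0.0004],[0,0,0.0004],[0,0,0.0004],[0,0,0.0004],[0,0,0.0004],[0,0,0.0004],[0,0,0.0004],[0,0,0.0004],[0,0,0.0004]],"dr":[[0,0,0.9],[0,0,0.9],[0,0,0.9],[0,0,0.9],[0,0,0.9],[0,0,0.9],[0,0,0.9],[0,0,0.9],[0,0,0.9],[0,0,0.9]],"claw":[0,0,0,0,0,0,0,0,0,0]}' 35 | tail -1
python3 -c "
from h import *
print(st()['ft_torque'])"; done
```

```text
width: 0.129
gripper_force: 35.0
gripper_force: 35.1
t13.8 pos [ 0.5989 -0.0716  0.1035] yaw 99.4 tilt [0.002 0.   ] j [-0.46  0.62  0.74  1.81 -0.52  0.92  0.68] F [2.8 1.8 6.1] w 0.133 g 35.1
[0.31419528 0.19449736 0.12112558]
gripper_force: 35.2
t14.8 pos [ 0.5994 -0.0719  0.1026] yaw 37.5 tilt [0.003 0.   ] j [-0.61  0.74  1.03  1.82 -0.74  1.02 -0.19] F [2.9 0.1 8.8] w 0.130 g 35.2
[0.53572412 0.22850426 0.09588782]
```

```bash
python3 -m pendant '{"slide":[[0,0,0.0004],[0,0,0.0004],[0,0,0.0004],[0,0,0.0004],[0,0,0.0004],[0,0,0.0004],[0,0,0]],"dr":[[0,0,0.9],[0,0,0.9],[0,0,0.9],[0,0,0.9],[0,0,0.9],[0,0,0.9],[0,0,0]],"claw":[0,0,0,0,0,0,0]}' 35 | tail -1
python3 -c "
from h import *
print(st()['ft_torque'])"
```

```text
gripper_force: 35.1
t15.6 pos [ 0.5997 -0.0722  0.1018] yaw 0.4 tilt [ 0.003 -0.001] j [-0.67  0.83  1.19  1.83 -0.87  1.12 -0.72] F [3.9 1.  7.2] w 0.130 g 35.1
[ 0.7029934  -0.51213831 -0.14262833]
```

```bash
python3 -m pendant '{"slide":[[0,0,0.0004],[0,0,0.0004],[0,0,0],[0,0,0],[0,0,0]],"dr":[[0,0,0.7],[0,0,0.7],[0,0,0.7],[0,0,0.6],[0,0,0]],"claw":[0,0,0,0,0]}' 40 | tail -1
python3 -c "
from h import *
print(st()['ft_torque'])"
```

```text
gripper_force: 43.1
t16.1 pos [ 0.5989 -0.0728  0.1014] yaw -18.0 tilt [ 0.002 -0.002] j [-0.68  0.87  1.24  1.83 -0.91  1.15 -1.01] F [ 1.6 -1.4  7.4] w 0.138 g 43.1
[-0.10381483  0.11603798  0.97632673]
```

At the stop, with 0.98 N m on the wrist. I release, unwind and go to the third nut at (.4755,-.0478).

```bash
python3 -m pendant '{"slide":[[0,0,0],[0,0,0],[0,0,0],[0,0,-0.06],[0,0,-0.12],[0,0,-0.12],[0,0,0],[0,0,0],[0,0,0],[0,0,0]],"dr":[[0,0,0],[0,0,0],[0,0,0],[0,0,0],[0,0,0],[0,0,0],[0,0,-1],[0,0,-1],[0,0,-1],[0,0,-1]],"claw":[0.45,0.45,0.45,0.45,0.45,0.45,0.45,0.45,0.45,0.45]}' 30 |tail -1
for k in 1 2; do python3 -m pendant '{"slide":[[0,0,0],[0,0,0],[0,0,0],[0,0,0],[0,0,0],[0,0,0],[0,0,0],[0,0,0],[0,0,0],[0,0,0]],"dr":[[0,0,-1],[0,0,-1],[0,0,-1],[0,0,-1],[0,0,-1],[0,0,-1],[0,0,-1],[0,0,-1],[0,0,-1],[0,0,-1]],"claw":[0.45,0.45,0.45,0.45,0.45,0.45,0.45,0.45,0.45,0.45]}' 30 | tail -1; done
python3 - <<'E'
from h import *
st();plan([.4755,-.0478,.103],161);c,i=snap("wrist","w5")
m=mask(i,(10,110,60),(24,255,255))
for b in blobs(m,300):
    if cv2.contourArea(b)<3000:print(cv2.minAreaRect(b)[0],rect(c,b,.128))
E
```

```text
gripper_force: 0.0
gripper_force: 0.0
gripper_force: 0.0
t19.1 pos [ 0.5975 -0.0721  0.1903] yaw 147.3 tilt [-0.001 -0.   ] j [-0.32  0.45  0.5   1.71 -0.25  1.04  1.27] F [ 0.2  0.3 -0.2] w 0.448 g 0.0
dr [-0.   -0.   -1.99] slide [ 0.411 -0.056  0.291]
(402.7132873535156, 149.88720703125) (array([0.61589117, 0.04078532]), 59.81843948364258, 33.615989685058594, 158.49665069580078)
(198.50001525878906, 47.0) (array([ 0.47901492, -0.04417312]), 61.60420608520508, 22.234813690185547, 159.26197052001953)
(263.1000061035156, 205.20001220703125) (array([ 0.59550909, -0.06658241]), 60.368247985839844, 21.862445831298828, 173.8675079345703)
(302.0, 300.0) (array([ 0.68070013, -0.08298398]), 265.83575439453125, 7.466658115386963, 57.42675018310547)
(360.5, 15.5) (array([0.51980768, 0.05632187]), 35.12548065185547, 18.20648956298828, 57.32491683959961)
(340.1138000488281, 261.4344787597656) (array([ 0.6675672 , -0.03985007]), 46.960418701171875, 11.390970230102539, 153.89133071899414)
(177.14231872558594, 262.5183410644531) (array([ 0.59809631, -0.15033345]), 45.018760681152344, 11.639287948608398, 142.41818618774414)
```

```bash
python3 -m pendant '{"slide":[[0,0,0],[0,0,0],[0.137,-0.019,0],[0.137,-0.019,0],[0.137,-0.018,0],[0,0,0],[0,0,0]],"dr":[[0,0,-1],[0,0,-0.99],[0,0,0],[0,0,0],[0,0,0],[0,0,0],[0,0,0]],"claw":[0.45,0.45,0.45,0.45,0.45,0.45,0.45]}' 30 | tail -1
python3 - <<'E'
from h import *
st();plan([.4755,-.0478,.103],161);c,i=snap("wrist","w6")
m=mask(i,(10,110,60),(24,255,255))
for b in blobs(m,300):
    if cv2.contourArea(b)<3000:print(np.round(cv2.minAreaRect(b)[0]),rect(c,b,.130))
E
```

```text
gripper_force: 0.0
t19.8 pos [ 0.4756 -0.0468  0.1908] yaw 160.6 tilt [0.001 0.001] j [-0.39  0.24  0.46  2.   -0.13  0.93  1.37] F [ 0.2 -0.4  0.6] w 0.445 g 0.0
dr [ 0.01  0.   -0.05] slide [-0.001 -0.003  0.293]
[404. 184.] (array([0.49254019, 0.06192931]), 60.686241149902344, 32.80820846557617, 169.8719024658203)
[ 7. 91.] (array([ 0.33594174, -0.18176566]), 53.17502212524414, 35.69607925415039, 11.478724479675293)
[302. 300.] (array([ 0.55835162, -0.03764414]), 264.2422180175781, 7.427579879760742, 70.70367431640625)
[256. 206.] (array([ 0.47110599, -0.04759626]), 58.03608703613281, 21.489788055419922, 145.1082534790039)
[177. 262.] (array([ 0.49336807, -0.12155472]), 45.68446731567383, 11.588359832763672, 155.6095428466797)
[340. 261.] (array([0.53565411, 0.00112985]), 46.54872131347656, 10.950202941894531, 168.4076919555664)
```

```bash
python3 -c "
import cv2;i=cv2.imread('pics/w6.png');cv2.imwrite('pics/w6c.png',cv2.resize(i[100:300,160:360],(500,500)))"
```

```text
(no output)
```

View pics/w6c.png

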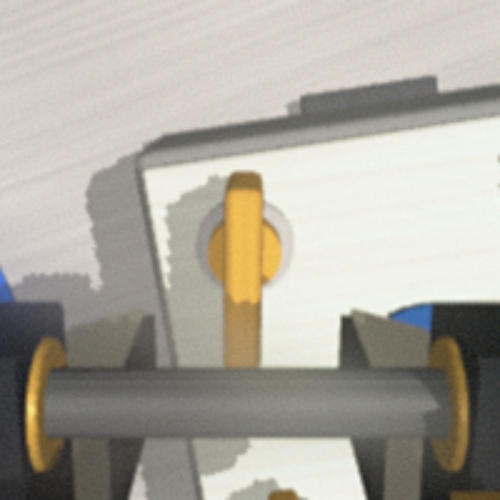

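The bar is at x≈243, parallel to the fingers and within about 1 mm of their middle. I descend, grip and turn.

```bash
python3 -m pendant '{"slide":[[0,-0.003,0.1],[0,0,0.1],[0,0,0.094],[0,0,0],[0,0,0],[0,0,0],[0,0,0],[0,0,0],[0,0,0],[0,0,0]],"dr":[[0,0,0],[0,0,0],[0,0,0],[0,0,0],[0,0,0],[0,0,0],[0,0,0],[0,0,0],[0,0,0],[0,0,0]],"claw":[0.45,0.45,0.45,0.45,0,0,0,0,0,0]}' 35 |tail -2
for k in 1 2; do python3 -m pendant '{"slide":[[0,0,0.0004],[0,0,0.0004],[0,0,0.0004],[0,0,0.0004],[0,0,0.0004],[0,0,0.0004],[0,0,0.0004],[0,0,0.0004],[0,0,0.0004],[0,0,0.0004]],"dr":[[0,0,0.9],[0,0,0.9],[0,0,0.9],[0,0,0.9],[0,0,0.9],[0,0,0.9],[0,0,0.9],[0,0,0.9],[0,0,0.9],[0,0,0.9]],"claw":[0,0,0,0,0,0,0,0,0,0]}' 35 | tail -1
python3 -c "
from h import *
print(st()['ft_torque'])"; done
python3 -m pendant '{"slide":[[0,0,0.0004],[0,0,0.0004],[0,0,0.0004],[0,0,0.0004],[0,0,0.0004],[0,0,0.0004],[0,0,0]],"dr":[[0,0,0.9],[0,0,0.9],[0,0,0.9],[0,0,0.9],[0,0,0.9],[0,0,0.9],[0,0,0]],"claw":[0,0,0,0,0,0,0]}' 35 | tail -1
python3 -c "
from h import *
print(st()['ft_torque'])"
```

```text
width: 0.129
gripper_force: 35.0
gripper_force: 35.0
t21.9 pos [ 0.4768 -0.0474  0.1016] yaw 98.7 tilt [0.002 0.001] j [-0.55  0.42  0.71  2.11 -0.4   0.75  0.57] F [1.8 1.5 2.9] w 0.131 g 35.0
[ 0.2738256  -0.24297365  0.14402788]
gripper_force: 35.2
t22.9 pos [ 0.4774 -0.0476  0.1006] yaw 36.8 tilt [0.003 0.   ] j [-0.74  0.53  1.02  2.12 -0.63  0.83 -0.25] F [ 4.8 -1.1  2.8] w 0.132 g 35.2
[ 0.34004608 -0.2485153   0.10620197]
gripper_force: 35.2
t23.6 pos [ 0.4777 -0.0485  0.1   ] yaw -0.4 tilt [ 0.003 -0.001] j [-0.82  0.64  1.2   2.13 -0.77  0.92 -0.74] F [ 4.4 -2.9  5.9] w 0.129 g 35.2
[ 0.26731892 -0.49441033  0.00970598]
```

```bash
python3 -m pendant '{"slide":[[0,0,0.0004],[0,0,0.0004],[0,0,0],[0,0,0],[0,0,0]],"dr":[[0,0,0.7],[0,0,0.7],[0,0,0.7],[0,0,0.4],[0,0,0]],"claw":[0,0,0,0,0]}' 40 | tail -1
python3 -c "
from h import *
print(st()['ft_torque'])"
```

```text
gripper_force: 42.4
t24.1 pos [ 0.4771 -0.0482  0.0996] yaw -17.3 tilt [ 0.002 -0.001] j [-0.84  0.68  1.25  2.13 -0.82  0.95 -0.99] F [ 1.  -2.6  6.6] w 0.136 g 42.4
[ 0.05034638 -0.19751966  0.94736893]
```

At the stop. The last nut is at (.6209,.0503), yaw 157.4.

```bash
python3 -m pendant '{"slide":[[0,0,0],[0,0,0],[0,0,0],[0,0,-0.06],[0,0,-0.12],[0,0,-0.12],[0,0,0],[0,0,0],[0,0,0],[0,0,0]],"dr":[[0,0,0],[0,0,0],[0,0,0],[0,0,0],[0,0,0],[0,0,0],[0,0,-1],[0,0,-1],[0,0,-1],[0,0,-1]],"claw":[0.45,0.45,0.45,0.45,0.45,0.45,0.45,0.45,0.45,0.45]}' 30 |tail -1
for k in 1 2; do python3 -m pendant '{"slide":[[0,0,0],[0,0,0],[0,0,0],[0,0,0],[0,0,0],[0,0,0],[0,0,0],[0,0,0],[0,0,0],[0,0,0]],"dr":[[0,0,-1],[0,0,-1],[0,0,-1],[0,0,-1],[0,0,-1],[0,0,-1],[0,0,-1],[0,0,-1],[0,0,-1],[0,0,-1]],"claw":[0.45,0.45,0.45,0.45,0.45,0.45,0.45,0.45,0.45,0.45]}' 30 | tail -1; done
python3 - <<'E'
from h import *
st();plan([.6209,.0503,.103],157.4)
E
```

```text
gripper_force: 0.0
gripper_force: 0.0
gripper_force: 0.0
t27.1 pos [ 0.4752 -0.0477  0.1887] yaw 148.0 tilt [-0.001  0.   ] j [-0.45  0.25  0.53  2.   -0.16  0.93  1.18] F [-0.2  0.5 -0. ] w 0.450 g 0.0
dr [-0.   -0.01 -1.37] slide [-0.323  0.488  0.286]
```

```bash
python3 -m pendant '{"slide":[[0,0,0],[0,0,0],[-0.08,0.122,0],[-0.081,0.122,0],[-0.081,0.122,0],[-0.081,0.122,0],[0,0,0],[0,0,0]],"dr":[[0,0,-0.7],[0,0,-0.67],[0,0,0],[0,0,0],[0,0,0],[0,0,0],[0,0,0],[0,0,0]],"claw":[0.45,0.45,0.45,0.45,0.45,0.45,0.45,0.45]}' 30 | tail -1
python3 - <<'E'
from h import *
st();plan([.6209,.0503,.103],157.4);c,i=snap("wrist","w7")
cv2.imwrite('pics/w7c.png',cv2.resize(i[60:300,120:400],(560,480)))
E
```

```text
gripper_force: 0.0
t27.9 pos [0.6218 0.0499 0.1879] yaw 157.2 tilt [-0.002 -0.001] j [-0.47  0.49  0.46  1.65 -0.24  1.06  1.23] F [-0.7 -0.4  0. ] w 0.447 g 0.0
dr [-0.01 -0.01 -0.03] slide [0.003 0.    0.283]
```

View pics/w7c.png

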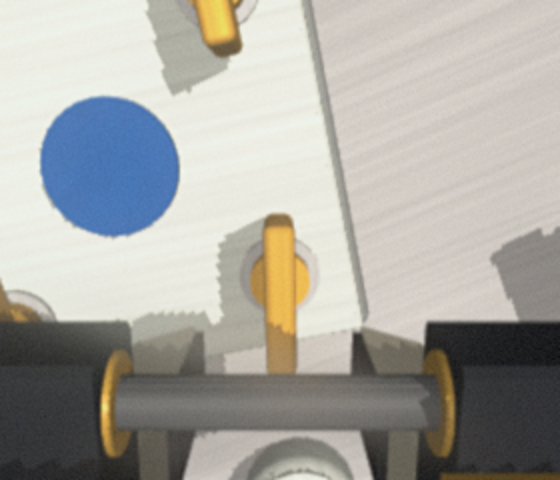

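The bar is at x≈280 with the fingers at 203 and 353, so it is centred and parallel. I grip and turn.

```bash
python3 -m pendant '{"slide":[[0.003,0,0.1],[0,0,0.1],[0,0,0.084],[0,0,0],[0,0,0],[0,0,0],[0,0,0],[0,0,0],[0,0,0],[0,0,0]],"dr":[[0,0,0],[0,0,0],[0,0,0],[0,0,0],[0,0,0],[0,0,0],[0,0,0],[0,0,0],[0,0,0],[0,0,0]],"claw":[0.45,0.45,0.45,0.45,0,0,0,0,0,0]}' 35 |tail -2
for k in 1 2; do python3 -m pendant '{"slide":[[0,0,0.0004],[0,0,0.0004],[0,0,0.0004],[0,0,0.0004],[0,0,0.0004],[0,0,0.0004],[0,0,0.0004],[0,0,0.0004],[0,0,0.0004],[0,0,0.0004]],"dr":[[0,0,0.9],[0,0,0.9],[0,0,0.9],[0,0,0.9],[0,0,0.9],[0,0,0.9],[0,0,0.9],[0,0,0.9],[0,0,0.9],[0,0,0.9]],"claw":[0,0,0,0,0,0,0,0,0,0]}' 35 | tail -1
python3 -c "
from h import *
print(st()['ft_torque'])"; done
python3 -m pendant '{"slide":[[0,0,0.0004],[0,0,0.0004],[0,0,0.0004],[0,0,0.0004],[0,0,0.0004],[0,0,0]],"dr":[[0,0,0.9],[0,0,0.9],[0,0,0.9],[0,0,0.9],[0,0,0.9],[0,0,0]],"claw":[0,0,0,0,0,0]}' 35 | tail -1
python3 -c "
from h import *
print(st()['ft_torque'])"
```

```text
width: 0.126
gripper_force: 34.9
gripper_force: 35.0
t29.9 pos [0.6226 0.0506 0.1037] yaw 95.0 tilt [0.003 0.001] j [-0.63  0.64  0.72  1.75 -0.51  0.94  0.38] F [4.1 3.3 6.9] w 0.128 g 35.0
[ 0.50355751 -0.22284169  0.17067894]
gripper_force: 35.0
t30.9 pos [0.6228 0.0507 0.1025] yaw 33.2 tilt [0.003 0.001] j [-0.77  0.75  1.    1.77 -0.73  1.04 -0.49] F [4.1 4.4 6.4] w 0.128 g 35.0
[ 0.52207578 -0.32564155  0.17352487]
gripper_force: 35.1
t31.5 pos [0.623  0.0506 0.1019] yaw 2.3 tilt [0.003 0.   ] j [-0.83  0.83  1.13  1.77 -0.84  1.11 -0.94] F [4.  6.2 8.5] w 0.129 g 35.1
[ 0.59723398 -0.40306773 -0.069312  ]
```

```bash
python3 -m pendant '{"slide":[[0,0,0.0004],[0,0,0.0004],[0,0,0],[0,0,0],[0,0,0]],"dr":[[0,0,0.8],[0,0,0.8],[0,0,0.7],[0,0,0.6],[0,0,0]],"claw":[0,0,0,0,0]}' 40 | tail -1
python3 -c "
from h import *
print(st()['ft_torque'])"
python3 -m pendant '{"slide":[[0,0,0],[0,0,0],[0,0,0],[0,0,-0.06],[0,0,-0.14],[0,0,-0.14],[0,0,-0.14],[0,0,0],[0,0,0],[0,0,0]],"dr":[[0,0,0],[0,0,0],[0,0,0],[0,0,0],[0,0,0],[0,0,0],[0,0,0],[0,0,-1],[0,0,-1],[0,0,-1]],"claw":[0.45,0.45,0.45,0.45,0.45,0.45,0.8,0.8,0.8,0.8]}' 30 |tail -1
python3 - <<'E'
from h import *
st();c,i=snap("top","t2");
for n,m in(("yel",mask(i,(22,140,90),(35,255,255))),("red",mask(i,(0,140,60),(8,255,255))|mask(i,(172,140,60),(180,255,255))),("blk",mask(i,(0,0,0),(180,255,55)))):
    for b in blobs(m,60):
        ce,w,h,a=rect(c,b,.036)
        if .28<ce[0]<.63 and -.5<ce[1]<-.15:print(n,np.round(cv2.minAreaRect(b)[0]),ce.round(4),"%.0f %.0f %.1f"%(w,h,a))
cv2.imwrite("pics/t2c.png",cv2.resize(i[120:260,180:430],(800,448),interpolation=cv2.INTER_CUBIC))
E
```

```text
gripper_force: 43.1
t32.0 pos [0.623  0.0503 0.1016] yaw -17.5 tilt [ 0.003 -0.   ] j [-0.85  0.88  1.21  1.77 -0.9   1.16 -1.23] F [4.3 3.2 7.4] w 0.140 g 43.1
[ 0.3596517  -0.49081916  1.02578309]
gripper_force: 0.0
t33.0 pos [0.6211 0.0488 0.2462] yaw 3.3 tilt [ 0.001 -0.   ] j [-0.86  0.64  1.18  1.61 -0.61  1.31 -1.1 ] F [0.4 0.5 0.2] w 0.749 g 0.0
yel [375. 198.] [ 0.4743 -0.4523] 67 39 110.9
red [319. 216.] [ 0.4176 -0.2551] 65 40 102.7
blk [344. 218.] [ 0.4101 -0.3409] 65 42 33.8
```

View pics/t2c.png

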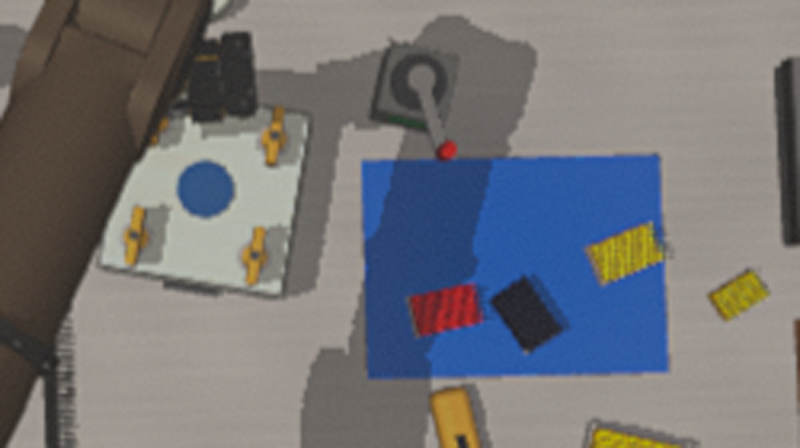

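All four nuts are home. In the crop the bars at (275,135), (135,235) and (255,250) lie parallel to the plate edge. The yellow guard meant is the middle-sized one at (628,252) on the mat, not the small (740,293) or large (640,440) one. The red guard has been knocked to (447,310) and black is at (530,315). I take the red one first.

Run:
```python
from h import *
plan([.4176,-.2551,.15],102.7)
i=cv2.imread("pics/top0.png");c=arm.calibration("top")
for n,m,z in(("jarlid",mask(i,(0,0,120),(180,60,255))[:,:],.11),("green",mask(i,(40,60,30),(95,255,255)),.06)):
    m=m.copy();m[:,:75]=0;m[:,112:]=0;m[:220]=0;m[250:]=0
    for b in blobs(m,40):print(n,cv2.minAreaRect(b)[0],rect(c,b,z))
m=mask(i,(12,110,60),(24,255,255));m[:235]=0;m[:,:300]=0;m[:,340:]=0
for b in blobs(m,40):print("clip",rect(c,b,.03),[ray(c,p,.03)[:2].round(3).tolist() for p in cv2.boxPoints(cv2.minAreaRect(b))])
```

```text
dr [ 1.00e-02 -1.00e-02 -1.44e+01] slide [-0.839 -0.884  0.321]
jarlid (88.50001525878906, 235.00003051757812) (array([0.37264444, 0.50355322]), 53.130699157714844, 51.63565444946289, 44.56706237792969)
green (101.0, 235.5) (array([0.36939206, 0.4788378 ]), 56.4942741394043, 39.95429611206055, 0.32674670219421387)
clip (array([ 0.25878452, -0.27006012]), 148.63851928710938, 44.703346252441406, 12.380369186401367) [[0.326, -0.232], [0.336, -0.276], [0.191, -0.308], [0.181, -0.264]]
```

```bash
python3 -m pendant '{"slide":[[0,0,0],[0,0,0],[0,0,0],[0,0,0],[0,0,0],[0,0,0],[0,0,0],[0,0,0],[0,0,0],[0,0,0]],"dr":[[0,0,-1],[0,0,-1],[0,0,-1],[0,0,-1],[0,0,-1],[0,0,-1],[0,0,-1],[0,0,-1],[0,0,-1],[0,0,-1]],"claw":[0.65,0.65,0.65,0.65,0.65,0.65,0.65,0.65,0.65,0.65]}' 30 | tail -1
python3 -m pendant '{"slide":[[0,0,0],[0,0,0],[0,0,0],[0,0,0],[0,0,0],[-0.105,-0.11,0],[-0.105,-0.11,0],[-0.105,-0.11,0],[-0.105,-0.11,0],[-0.105,-0.11,0]],"dr":[[0,0,-1],[0,0,-1],[0,0,-1],[0,0,-1],[0,0,-0.4],[0,0,0],[0,0,0],[0,0,0],[0,0,0],[0,0,0]],"claw":[0.65,0.65,0.65,0.65,0.65,0.65,0.65,0.65,0.65,0.65]}' 30 | tail -1
python3 -m pendant '{"slide":[[-0.105,-0.11,0],[-0.105,-0.11,0],[-0.105,-0.11,0],[0,0,0.12],[0,0,0.12],[0,0,0],[0,0,0]],"dr":[[0,0,0],[0,0,0],[0,0,0],[0,0,0],[0,0,0],[0,0,0],[0,0,0]],"claw":[0.65,0.65,0.65,0.65,0.65,0.65,0.65]}' 30 | tail -1
python3 - <<'E'
from h import *
st();plan([.4176,-.2551,.007],102.7);c,i=snap("wrist","w8")
m=mask(i,(0,140,60),(8,255,255))|mask(i,(172,140,60),(180,255,255))
for b in blobs(m,300):print(np.round(cv2.minAreaRect(b)[0]),rect(c,b,.039))
cv2.imwrite('pics/w8c.png',cv2.resize(i,(640,480)))
E
```

```text
gripper_force: 0.0
gripper_force: 0.0
gripper_force: 0.0
t35.8 pos [ 0.4153 -0.2527  0.1733] yaw 101.9 tilt [-0.001 -0.   ] j [-0.19  0.32  0.8   2.02 -0.29  0.92  0.98] F [-0.1  0.2  0.6] w 0.652 g 0.0
dr [-0.01 -0.   -0.11] slide [-0.01   0.006  0.554]
[262. 190.] (array([ 0.41735852, -0.25274107]), 70.05392456054688, 40.00955581665039, 101.21077632904053)
```

View pics/w8c.png

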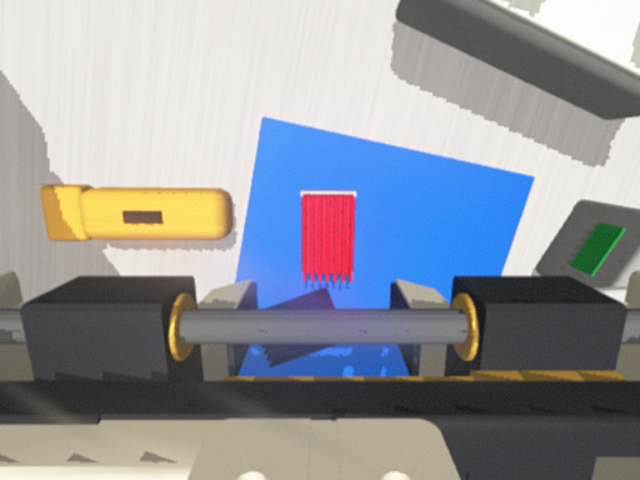

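Red guard is at (328,240), upright and centred between the fingers, with black hidden behind the gripper and the clipper clear at (140,213). I descend and grip.

```bash
python3 -m pendant '{"slide":[[-0.005,0.006,0.14],[0,0,0.14],[0,0,0.14],[0,0,0.1],[0,0,0.034],[0,0,0],[0,0,0],[0,0,0],[0,0,0],[0,0,0]],"dr":[[0,0,0],[0,0,0],[0,0,0],[0,0,0],[0,0,0],[0,0,0],[0,0,0],[0,0,0],[0,0,0],[0,0,0]],"claw":[0.65,0.65,0.65,0.65,0.65,0.65,0,0,0,0]}' 30 
python3 -m pendant '{"slide":[[0,0,-0.05],[0,0,-0.1],[0,0,-0.14],[0,0,-0.14],[0,0,-0.14],[0,0,-0.1],[0,0,0]],"dr":[[0,0,0],[0,0,0],[0,0,0],[0,0,0],[0,0,0],[0,0,0],[0,0,0]],"claw":[0,0,0,0,0,0,0]}' 30
python3 - <<'E'
from h import *
st()
o=np.array([.451,.321]);e=np.array([np.cos(.101),np.sin(.101)])
for k in(-.086,0,.086):print((o+k*e).round(4));plan([*(o+k*e),.15],185.8)
E
```

```text
clock: 36.8
position: [0.419, -0.2536, 0.0078]
ee_rot: [1.973, 2.441, 0.002]
force: [0.5, 0.7, 9.7]
width: 0.481
gripper_force: 30.0
clock: 37.5
position: [0.4197, -0.2545, 0.2116]
ee_rot: [1.971, 2.438, 0.005]
force: [0.6, -0.2, -1.3]
width: 0.475
gripper_force: 29.9
t37.5 pos [ 0.4197 -0.2545  0.2116] yaw 102.1 tilt [ 0.007 -0.002] j [-0.24  0.28  0.85  1.97 -0.25  1.    0.95] F [ 0.6 -0.2 -1.3] w 0.475 g 29.9
[0.3654 0.3123]
dr [  0.03   0.06 -12.18] slide [-0.011  1.898  0.205]
[0.451 0.321]
dr [  0.03   0.06 -12.18] slide [-0.298  1.898  0.205]
[0.5366 0.3297]
dr [  0.03   0.06 -12.18] slide [-0.584  1.898  0.205]
```

```bash
python3 -m pendant '{"slide":[[0,0,0],[0,0,0],[0,0,0],[0,0,0],[0,0,0],[0,0,0],[0,0,0],[0,0,0],[0,0,0],[0,0,0]],"dr":[[0,0,-1],[0,0,-1],[0,0,-1],[0,0,-1],[0,0,-1],[0,0,-1],[0,0,-1],[0,0,-1],[0,0,-1],[0,0,-1]],"claw":[0,0,0,0,0,0,0,0,0,0]}' 30 | tail -2
python3 -m pendant '{"slide":[[0,0,0],[0,0,0],[0,0,0],[-0.042,0.136,0],[-0.042,0.136,0],[-0.042,0.136,0],[-0.042,0.136,0],[-0.042,0.136,0],[-0.042,0.136,0],[-0.042,0.136,0]],"dr":[[0,0,-1],[0,0,-1],[0,0,-0.2],[0,0,0],[0,0,0],[0,0,0],[0,0,0],[0,0,0],[0,0,0],[0,0,0]],"claw":[0,0,0,0,0,0,0,0,0,0]}' 30 | tail -2
python3 -m pendant '{"slide":[[-0.042,0.136,0],[-0.042,0.136,0],[-0.042,0.136,0],[-0.042,0.136,0],[-0.042,0.136,0],[-0.042,0.136,0],[-0.042,0.136,0],[0,0,0],[0,0,0]],"dr":[[0,0,0],[0,0,0],[0,0,0],[0,0,0],[0,0,0],[0,0,0],[0,0,0],[0,0,0],[0,0,0]],"claw":[0,0,0,0,0,0,0,0,0]}' 30 | tail -2
python3 - <<'E'
from h import *
st();plan([.5366,.3297,.0095],185.8);c,i=snap("wrist","w9")
cv2.imwrite('pics/w9c.png',cv2.resize(i,(640,480)))
c,i=snap("top");m=mask(i,(0,0,0),(180,120,60))
for b in blobs(m,3000)[:4]:print(rect(c,b,.03))
E
```

```text
width: 0.479
gripper_force: 29.9
width: 0.474
gripper_force: 29.9
width: 0.474
gripper_force: 29.9
t40.4 pos [0.5332 0.334  0.2064] yaw -174.0 tilt [-0.001 -0.001] j [-0.82  0.46  0.25  1.6  -0.13  1.1   1.14] F [ 1.1 -0.2 -1.3] w 0.474 g 29.9
dr [-0.01 -0.01  0.02] slide [-0.01  -0.015  0.656]
(array([0.19138998, 0.3174057 ]), 976.730712890625, 435.0366516113281, 41.97304916381836)
```

View pics/w9c.png

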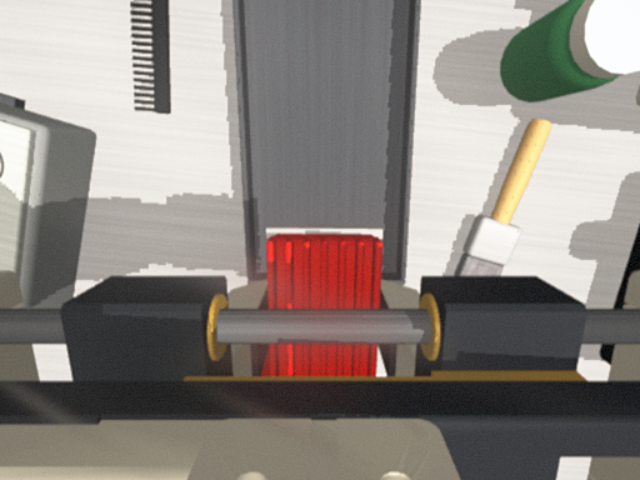

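Run:
```python
from h import *
c=arm.calibration("wrist");print([ray(c,p,.03).round(4) for p in((324,222),(198,228),(190.4,40),(333.6,40),(204,40),(318,40))])
o=np.array([.451,.321]);e=np.array([np.cos(.101),np.sin(.101)]);n=np.array([-e[1],e[0]])
for a in(-.135,.135):
  for b in(-.075,.075):p=o+a*e+b*n;print(p.round(4),proj(c,[*p,.03]).round())
plan([*(o+.083*e),.0095],185.8)
```

```text
[array([0.5725, 0.4134, 0.03  ]), array([0.5952, 0.2664, 0.03  ]), array([0.3935, 0.2479, 0.03  ]), array([0.3787, 0.3929, 0.03  ]), array([0.3921, 0.2617, 0.03  ]), array([0.3803, 0.3771, 0.03  ])]
[0.3243 0.2328] [178. -40.]
[0.3091 0.382 ] [334. -40.]
[0.5929 0.26  ] [193. 226.]
[0.5777 0.4092] [320. 226.]
dr [-0.01 -0.    0.  ] slide [ 0.002 -0.008  0.658]
```

```bash
python3 -m pendant '{"slide":[[0.002,0,0.14],[0,0,0.14],[0,0,0.14],[0,0,0.1],[0,0,0.08],[0,0,0.04],[0,0,0.013],[0,0,0]],"dr":[[0,0,0],[0,0,0],[0,0,0],[0,0,0],[0,0,0],[0,0,0],[0,0,0],[0,0,0]],"claw":[0,0,0,0,0,0,0,0]}' 30
python3 -m pendant '{"slide":[[0,0,0],[0,0,0],[0,0,0],[0,0,-0.08],[0,0,-0.14],[0,0,-0.14],[0,0,-0.14],[0,0,-0.14],[0,0,-0.05],[0,0,0]],"dr":[[0,0,0],[0,0,0],[0,0,0],[0,0,0],[0,0,0],[0,0,0],[0,0,0],[0,0,0],[0,0,0],[0,0,0]],"claw":[0.62,0.62,0.62,0.62,0.62,0.62,0.65,0.65,0.65,0.65]}' 30 | tail -2
python3 - <<'E'
from h import *
st();c,i=snap("wrist","w10")
m=mask(i,(0,140,60),(8,255,255))|mask(i,(172,140,60),(180,255,255))
for b in blobs(m,300):print(np.round(cv2.minAreaRect(b)[0]),rect(c,b,.041))
c,i=snap("top","t3")
m=mask(i,(0,140,60),(8,255,255))|mask(i,(172,140,60),(180,255,255))
for b in blobs(m,60):print(np.round(cv2.minAreaRect(b)[0]),rect(c,b,.041))
for m in (mask(i,(22,140,90),(35,255,255)),mask(i,(0,0,0),(180,255,55))):
    for b in blobs(m,60):
        ce,w,h,a=rect(c,b,.039)
        if .28<ce[0]<.63 and -.5<ce[1]<-.15:print(ce.round(4),"%.0f %.0f %.1f"%(w,h,a))
plan([.4101,-.3409,.16],33.8+180)
E
```

```text
clock: 41.3
position: [0.5337, 0.3327, 0.012]
ee_rot: [-0.162, 3.137, 0.0]
force: [0.6, 0.0, -0.0]
width: 0.48
gripper_force: 29.9
width: 0.65
gripper_force: 0.0
t42.3 pos [0.5347 0.3341 0.2221] yaw -174.0 tilt [0.005 0.004] j [-0.82  0.45  0.26  1.59 -0.12  1.12  1.14] F [-0.2  0.2 -0.6] w 0.650 g 0.0
[258. 178.] (array([0.53256415, 0.33362878]), 71.25764465332031, 42.09121322631836, 5.120572566986084)
[163. 133.] (array([0.7136947 , 0.27411688]), 64.95992279052734, 29.920040130615234, 9.018352508544922)
[148. 192.] (array([0.51078262, 0.32496902]), 44.6048469543457, 22.081850051879883, 95.97591161727905)
[ 0.4742 -0.4515] 67 39 110.9
[ 0.4102 -0.3405] 65 42 33.3
dr [ 0.    0.   -4.05] slide [ 1.59  -1.639  0.194]
```

```bash
for k in 1 2; do python3 -m pendant '{"slide":[[0,0,0],[0,0,0],[0,0,0],[0,0,0],[0,0,0],[0,0,0],[0,0,0],[0,0,0],[0,0,0],[0,0,0]],"dr":[[0,0,1],[0,0,1],[0,0,1],[0,0,1],[0,0,1],[0,0,1],[0,0,1],[0,0,1],[0,0,1],[0,0,1]],"claw":[0.65,0.65,0.65,0.65,0.65,0.65,0.65,0.65,0.65,0.65]}' 30 | tail -1; done
python3 - <<'E'
from h import *
st();plan([.4102,-.3405,.16],33.8)
E
```

```text
gripper_force: 0.0
gripper_force: 0.0
t44.4 pos [0.5324 0.3327 0.2166] yaw 48.2 tilt [-0.002 -0.002] j [-1.19  0.56  0.87  1.62 -0.45  1.18 -0.95] F [ 0.5 -0.6  0.3] w 0.648 g 0.0
dr [0.   0.02 2.09] slide [-1.587  1.638  0.189]
```

```bash
python3 -m pendant '{"slide":[[0,0,0],[0,0,0],[-0.106,0.109,0],[-0.106,0.109,0],[-0.106,0.109,0],[-0.106,0.109,0],[-0.106,0.109,0],[-0.106,0.109,0],[-0.106,0.109,0],[-0.106,0.109,0]],"dr":[[0,0,1],[0,0,1],[0,0,0],[0,0,0],[0,0,0],[0,0,0],[0,0,0],[0,0,0],[0,0,0],[0,0,0]],"claw":[0.65,0.65,0.65,0.65,0.65,0.65,0.65,0.65,0.65,0.65]}' 30 | tail -1
python3 -m pendant '{"slide":[[-0.106,0.109,0],[-0.106,0.109,0],[-0.106,0.109,0],[-0.106,0.109,0],[-0.106,0.109,0],[-0.106,0.109,0],[-0.106,0.109,0],[0,0,0.1],[0,0,0.09],[0,0,0]],"dr":[[0,0,0],[0,0,0],[0,0,0],[0,0,0],[0,0,0],[0,0,0],[0,0,0],[0,0,0],[0,0,0],[0,0,0]],"claw":[0.65,0.65,0.65,0.65,0.65,0.65,0.65,0.65,0.65,0.65]}' 30 | tail -1
python3 - <<'E'
from h import *
st();c,i=snap("wrist","w11");m=mask(i,(0,0,0),(180,255,45))
for b in blobs(m,300):
    ce=rect(c,b,.039)
    if np.hypot(ce[0][0]-.41,ce[0][1]+.34)<.05:print(np.round(cv2.minAreaRect(b)[0]),ce);plan([*ce[0],.007],ce[3])
cv2.imwrite('pics/w11c.png',cv2.resize(i,(640,480)))
E
```

```text
gripper_force: 0.0
gripper_force: 0.0
t46.4 pos [ 0.4178 -0.3399  0.1574] yaw 34.6 tilt [-0.007  0.004] j [-0.07  0.49  0.93  1.91 -0.47  0.98  0.11] F [-0.2  1.3 -0.4] w 0.647 g 0.0
```

View pics/w11c.png

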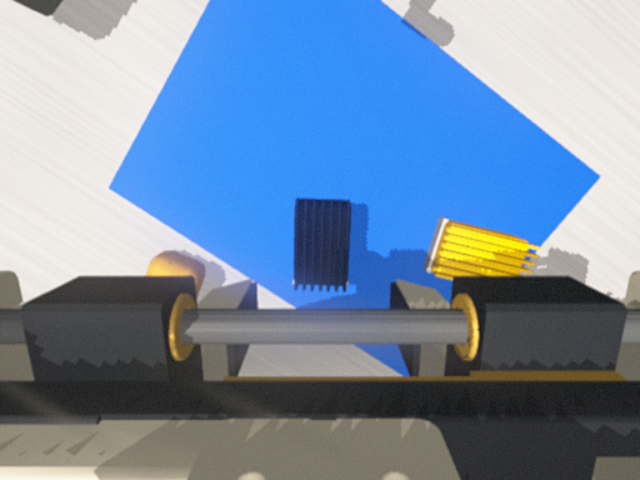

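Run:
```python
from h import *
st();c=arm.calibration("wrist");i=cv2.imread("pics/w11.png");m=mask(i,(0,0,0),(180,255,75));m[240:]=0;m[:,:215]=0;m[:,310:]=0;m[:150]=0
m&=~mask(i,(100,150,60),(125,255,255))
for b in blobs(m,500):
    ce=rect(c,b,.039);print(np.round(cv2.minAreaRect(b)[0]),cv2.contourArea(b),ce);plan([*ce[0],.0075],34.3)
```

```text
t46.5 pos [ 0.4187 -0.3406  0.1594] yaw 34.7 tilt [-0.005  0.002] j [-0.07  0.49  0.93  1.91 -0.47  0.98  0.11] F [-0.2 -0.1  1.6] w 0.652 g 0.0
```

Run:
```python
from h import *
c=arm.calibration("wrist");P=[ray(c,p,.039) for p in((236,158.5),(281,160),(234.5,230),(280,232))]
ce=np.mean(P,0);print(ce,np.linalg.norm(P[0]-P[1]),np.linalg.norm(P[0]-P[2]),[np.degrees(np.arctan2(*(P[a]-P[b])[[1,0]])) for a,b in((0,2),(1,3))]);plan([*ce[:2],.0075],34.3)
```

```text
[ 0.41369812 -0.34135603  0.039     ] 0.041776323603190106 0.07047759171812366 [np.float64(32.42705466351646), np.float64(34.9752691741905)]
dr [-0.04  0.02  0.05] slide [-0.015 -0.007  0.506]
```

The black guard is upright at (322,243), centred between the fingers, with yellow clear at (480,248). I grip it.

```bash
python3 -m pendant '{"slide":[[-0.015,-0.007,0.1],[0,0,0.14],[0,0,0.14],[0,0,0.1],[0,0,0.026],[0,0,0],[0,0,0],[0,0,0],[0,0,0],[0,0,0]],"dr":[[-0.02,0.01,0],[0,0,0],[0,0,0],[0,0,0],[0,0,0],[0,0,0],[0,0,0],[0,0,0],[0,0,0],[0,0,0]],"claw":[0.65,0.65,0.65,0.65,0.65,0.65,0,0,0,0]}' 30 
python3 -m pendant '{"slide":[[0,0,-0.05],[0,0,-0.1],[0,0,-0.14],[0,0,-0.14],[0,0,-0.14],[0,0,-0.1],[0,0,0]],"dr":[[0,0,0],[0,0,0],[0,0,0],[0,0,0],[0,0,0],[0,0,0],[0,0,0]],"claw":[0,0,0,0,0,0,0]}' 30 |tail -2
for k in 1 2; do python3 -m pendant '{"slide":[[0,0,0],[0,0,0],[0,0,0],[0,0,0],[0,0,0],[0,0,0],[0,0,0],[0,0,0],[0,0,0],[0,0,0]],"dr":[[0,0,-1],[0,0,-1],[0,0,-1],[0,0,-1],[0,0,-1],[0,0,-1],[0,0,-1],[0,0,-1],[0,0,-1],[0,0,-1]],"claw":[0,0,0,0,0,0,0,0,0,0]}' 30 | tail -2; done
python3 - <<'E'
from h import *
st();plan([.450,.325,.15],185.8)
E
```

```text
clock: 47.45
position: [0.4167, -0.3431, 0.0111]
ee_rot: [2.995, 0.936, 0.006]
force: [-0.2, 2.6, 9.7]
width: 0.476
gripper_force: 29.9
width: 0.475
gripper_force: 29.9
width: 0.477
gripper_force: 29.9
width: 0.477
gripper_force: 29.9
t50.1 pos [ 0.4145 -0.3423  0.2106] yaw 172.5 tilt [ 0.002 -0.001] j [ 0.29  0.31  0.39  1.83 -0.14  1.02  2.18] F [ 0.4 -0.1 -1.7] w 0.477 g 29.9
dr [-0.01  0.01 -1.94] slide [-0.342  2.201  0.202]
```

```bash
python3 -m pendant '{"slide":[[0,0,0],[0,0,0],[-0.023,0.147,0],[-0.023,0.147,0],[-0.023,0.147,0],[-0.023,0.147,0],[-0.023,0.147,0],[-0.023,0.147,0],[-0.023,0.147,0],[-0.023,0.147,0]],"dr":[[0,0,-0.97],[0,0,-0.97],[0,0,0],[0,0,0],[0,0,0],[0,0,0],[0,0,0],[0,0,0],[0,0,0],[0,0,0]],"claw":[0,0,0,0,0,0,0,0,0,0]}' 30 | tail -2
python3 -m pendant '{"slide":[[-0.023,0.147,0],[-0.023,0.147,0],[-0.023,0.147,0],[-0.023,0.147,0],[-0.023,0.147,0],[-0.023,0.147,0],[-0.023,0.147,0],[0,0,0.08],[0,0,0],[0,0,0]],"dr":[[0,0,0],[0,0,0],[0,0,0],[0,0,0],[0,0,0],[0,0,0],[0,0,0],[0,0,0],[0,0,0],[0,0,0]],"claw":[0,0,0,0,0,0,0,0,0,0]}' 30 | tail -2
python3 - <<'E'
from h import *
st();plan([.4475,.325,.014],185.8)
E
```

```text
width: 0.476
gripper_force: 29.9
width: 0.481
gripper_force: 29.9
t52.1 pos [0.4542 0.3243 0.1857] yaw -174.5 tilt [ 0.001 -0.004] j [-0.68  0.37 -0.05  1.79  0.03  0.99  0.92] F [ 0.4  0.2 -1. ] w 0.481 g 29.9
dr [-0.03  0.01 -0.05] slide [0.022 0.004 0.572]
```

```bash
python3 -m pendant '{"slide":[[0.022,0.004,0.1],[0,0,0.14],[0,0,0.14],[0,0,0.1],[0,0,0.06],[0,0,0.03],[0,0,0.002],[0,0,0]],"dr":[[0,0,0],[0,0,0],[0,0,0],[0,0,0],[0,0,0],[0,0,0],[0,0,0],[0,0,0]],"claw":[0,0,0,0,0,0,0,0]}' 30
python3 -m pendant '{"slide":[[0,0,0],[0,0,0],[0,0,0],[0,0,-0.08],[0,0,-0.14],[0,0,-0.14],[0,0,-0.14],[0,0,-0.14],[0,0,-0.05],[0,0,0]],"dr":[[0,0,0],[0,0,0],[0,0,0],[0,0,0],[0,0,0],[0,0,0],[0,0,0],[0,0,0],[0,0,0],[0,0,0]],"claw":[0.62,0.62,0.62,0.62,0.62,0.62,0.65,0.65,0.65,0.65]}' 30 | tail -2
python3 - <<'E'
from h import *
st();c,i=snap("top","t4")
for m in (mask(i,(22,140,90),(35,255,255)),):
    for b in blobs(m,60):
        ce,w,h,a=rect(c,b,.039);print(ce.round(4),"%.0f %.0f %.1f"%(w,h,a))
plan([.4742,-.4515,.16],110.9)
c,i=snap("wrist","w12");cv2.imwrite('pics/w12c.png',cv2.resize(i,(512,384)))
E
```

```text
clock: 52.95
position: [0.449, 0.3263, 0.0155]
ee_rot: [-0.151, 3.134, -0.001]
force: [-0.4, 0.9, 0.4]
width: 0.475
gripper_force: 29.9
width: 0.653
gripper_force: 0.0
t54.0 pos [0.4488 0.3277 0.2245] yaw -174.4 tilt [0.007 0.003] j [-0.68  0.32 -0.06  1.75  0.02  1.06  0.92] F [-0.8  0.2 -0.8] w 0.653 g 0.0
[ 0.2488 -0.4519] 100 59 75.6
[ 0.4742 -0.4515] 67 39 111.1
[ 0.4264 -0.5705] 53 31 120.2
dr [ 0.02  0.03 10.86] slide [-2.455 -0.844  0.208]
```

View pics/w12c.png

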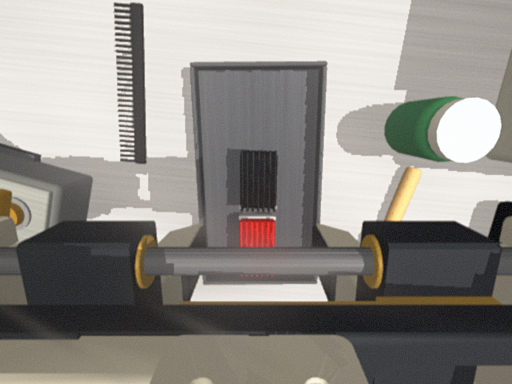

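Black (258,180) and red (258,232) lie flat and upright in the basket with a gap between them. Yellow is next.

```bash
python3 -m pendant '{"slide":[[0,0,0],[0,0,0],[0,0,0],[0,0,0],[0,0,0],[0,0,0],[0,0,0],[0,0,0],[0,0,0],[0,0,0]],"dr":[[0,0,1],[0,0,1],[0,0,1],[0,0,1],[0,0,1],[0,0,1],[0,0,1],[0,0,1],[0,0,1],[0,0,1]],"claw":[0.65,0.65,0.65,0.65,0.65,0.65,0.65,0.65,0.65,0.65]}' 30 | tail -1
python3 -m pendant '{"slide":[[0,0,0],[-0.144,-0.05,0],[-0.144,-0.05,0],[-0.144,-0.05,0],[-0.144,-0.05,0],[-0.144,-0.05,0],[-0.144,-0.05,0],[-0.144,-0.05,0],[-0.144,-0.05,0],[-0.144,-0.05,0]],"dr":[[0,0,0.86],[0,0,0],[0,0,0],[0,0,0],[0,0,0],[0,0,0],[0,0,0],[0,0,0],[0,0,0],[0,0,0]],"claw":[0.65,0.65,0.65,0.65,0.65,0.65,0.65,0.65,0.65,0.65]}' 30 | tail -1
python3 -m pendant '{"slide":[[-0.144,-0.05,0],[-0.144,-0.05,0],[-0.144,-0.05,0],[-0.144,-0.05,0],[-0.144,-0.05,0],[-0.144,-0.05,0],[-0.144,-0.05,0],[0,0,0],[0,0,0]],"dr":[[0,0,0],[0,0,0],[0,0,0],[0,0,0],[0,0,0],[0,0,0],[0,0,0],[0,0,0],[0,0,0]],"claw":[0.65,0.65,0.65,0.65,0.65,0.65,0.65,0.65,0.65]}' 30 | tail -1
python3 - <<'E'
from h import *
st();c,i=snap("wrist","w13")
for b in blobs(mask(i,(22,120,90),(35,255,255)),100):
    ce=rect(c,b,.039);print(np.round(cv2.minAreaRect(b)[0]),ce)
plan([.4742,-.4515,.008],111)
cv2.imwrite('pics/w13c.png',cv2.resize(i,(640,480)))
E
```

```text
gripper_force: 0.0
gripper_force: 0.0
gripper_force: 0.0
t57.0 pos [ 0.4684 -0.4055  0.2202] yaw 110.7 tilt [-0.001 -0.   ] j [ 0.26  0.46  0.55  1.63 -0.26  1.13  1.23] F [ 0.3  0.8 -0.2] w 0.653 g 0.0
[ 65. 150.] (array([ 0.25137091, -0.45183826]), 109.24945068359375, 76.43569946289062, 75.60154724121094)
[250. 216.] (array([ 0.47317593, -0.44973523]), 70.88651275634766, 39.74708557128906, 111.1737232208252)
[154.   4.] (array([ 0.30439963, -0.27413498]), 56.84913635253906, 8.018030166625977, 20.729963302612305)
dr [ 0.   -0.   -0.02] slide [-0.154 -0.041  0.708]
```

View pics/w13c.png

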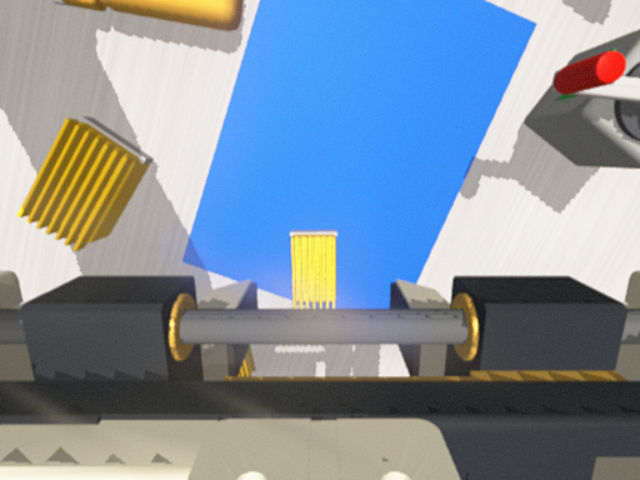

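Yellow (71 x 40 mm) is upright at (315,270), aligned with the fingers. The large lookalike at (85,185) stays clear.

```bash
python3 -m pendant '{"slide":[[-0.076,-0.021,0.08],[-0.075,-0.021,0.1],[0,0,0.14],[0,0,0.14],[0,0,0.14],[0,0,0.1],[0,0,0.006],[0,0,0],[0,0,0]],"dr":[[0,0,0],[0,0,0],[0,0,0],[0,0,0],[0,0,0],[0,0,0],[0,0,0],[0,0,0],[0,0,0]],"claw":[0.65,0.65,0.65,0.65,0.65,0.65,0.65,0.65,0.65]}' 30 
python3 -m pendant '{"slide":[[0,0,0],[0,0,0],[0,0,0],[0,0,0],[0,0,-0.05],[0,0,-0.1],[0,0,-0.14],[0,0,-0.14],[0,0,-0.14],[0,0,-0.1]],"dr":[[0,0,0],[0,0,0],[0,0,0],[0,0,0],[0,0,0],[0,0,0],[0,0,0],[0,0,0],[0,0,0],[0,0,0]],"claw":[0,0,0,0,0,0,0,0,0,0]}' 30 |tail -2
python3 -m pendant '{"slide":[[0,0,0],[0,0,0],[0,0,0],[0,0,0],[0,0,0],[0,0,0],[0,0,0],[0,0,0],[0,0,0],[0,0,0]],"dr":[[0,0,-1],[0,0,-1],[0,0,-1],[0,0,-1],[0,0,-1],[0,0,-1],[0,0,-1],[0,0,-1],[0,0,-0.8],[0,0,0]],"claw":[0,0,0,0,0,0,0,0,0,0]}' 30 | tail -2
python3 - <<'E'
from h import *
st();plan([.367,.318,.18],170)
E
```

```text
clock: 57.9
position: [0.4758, -0.4521, 0.0124]
ee_rot: [1.778, 2.584, 0.0]
force: [-0.1, 0.2, 0.6]
width: 0.651
gripper_force: 0.0
width: 0.478
gripper_force: 30.0
width: 0.478
gripper_force: 30.0
t59.9 pos [ 0.4737 -0.4519  0.2124] yaw 171.4 tilt [ 0.003 -0.002] j [ 0.5   0.5   0.28  1.53 -0.15  1.13  2.23] F [ 0.3  0.1 -0.4] w 0.478 g 30.0
dr [-0.01  0.02  0.21] slide [0.796 2.465 0.108]
```

```bash
python3 -m pendant '{"slide":[[0.043,0.146,0],[0.043,0.146,0],[0.043,0.146,0],[0.043,0.146,0],[0.043,0.146,0],[0.043,0.146,0],[0.043,0.146,0],[0.043,0.146,0],[0.043,0.146,0],[0.043,0.146,0]],"dr":[[0,0,0],[0,0,0],[0,0,0],[0,0,0],[0,0,0],[0,0,0],[0,0,0],[0,0,0],[0,0,0],[0,0,0]],"claw":[0,0,0,0,0,0,0,0,0,0]}' 30 | tail -2
python3 -m pendant '{"slide":[[0.043,0.146,0],[0.043,0.146,0],[0.043,0.146,0],[0.043,0.146,0],[0.043,0.146,0],[0.043,0.146,0],[0.043,0.146,0],[0,0,0],[0,0,0],[0,0,0]],"dr":[[0,0,0],[0,0,0],[0,0,0],[0,0,0],[0,0,0],[0,0,0],[0,0,0],[0,0,-1],[0,0,-1],[0,0,0]],"claw":[0,0,0,0,0,0,0,0,0,0]}' 30 | tail -2
python3 - <<'E'
from h import *
st();plan([.3655,.317,.013],185.8);c,i=snap("wrist","w14")
i=cv2.resize(i,(512,384));cv2.imwrite('pics/w14c.png',i)
E
```

```text
width: 0.474
gripper_force: 30.0
width: 0.477
gripper_force: 30.0
t61.9 pos [0.3688 0.3174 0.2105] yaw -174.9 tilt [ 0.003 -0.002] j [-0.62  0.24 -0.25  1.91  0.07  1.    0.76] F [-0.3  0.1 -1. ] w 0.477 g 30.0
dr [-0.01  0.02 -0.1 ] slide [ 0.011 -0.     0.658]
```

View pics/w14c.png

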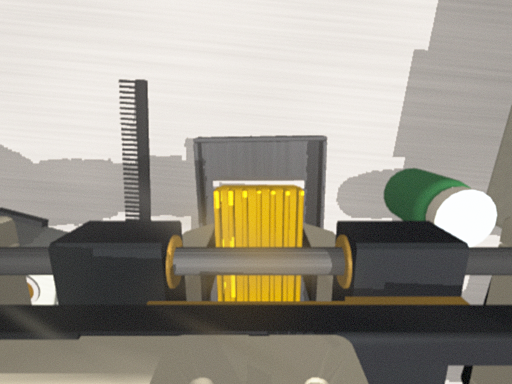

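The yellow guard is held upright over the free end of the basket, whose near rim is at row 137. That was the 15th picture, one over the limit of 14, so I view no more and check by numbers only.

Run:
```python
from h import *
c=arm.calibration("wrist");print(ray(c,(260,137),.03),"expected",[.451-.135*.995,.321-.135*.1])
i=cv2.imread("pics/w12.png")
```

```text
[0.3183944 0.3147574 0.03     ] expected [0.31667500000000004, 0.3075]
```

```bash
python3 -m pendant '{"slide":[[0.004,0.004,0.14],[0,0,0.14],[0,0,0.14],[0,0,0.1],[0,0,0.08],[0,0,0.04],[0,0,0.019],[0,0,0],[0,0,0]],"dr":[[0,0,-0.1],[0,0,0],[0,0,0],[0,0,0],[0,0,0],[0,0,0],[0,0,0],[0,0,0],[0,0,0]],"claw":[0,0,0,0,0,0,0,0,0]}' 30
python3 -m pendant '{"slide":[[0,0,0],[0,0,0],[0,0,0],[0,0,-0.08],[0,0,-0.14],[0,0,-0.14],[0,0,-0.14],[0,0,-0.14],[0,0,-0.05],[0,0,0]],"dr":[[0,0,0],[0,0,0],[0,0,0],[0,0,0],[0,0,0],[0,0,0],[0,0,0],[0,0,0],[0,0,0],[0,0,0]],"claw":[0.62,0.62,0.62,0.62,0.62,0.62,0.65,0.65,0.65,0.65]}' 30 | tail -2
python3 - <<'E'
from h import *
st();c,i=snap("wrist","w15")
for b in blobs(mask(i,(22,120,90),(35,255,255)),300):print("y",np.round(cv2.minAreaRect(b)[0]),rect(c,b,.041))
c,i=snap("top","t5")
for n,m in(("r",mask(i,(0,140,60),(8,255,255))|mask(i,(172,140,60),(180,255,255))),("y",mask(i,(22,120,70),(35,255,255)))):
  for b in blobs(m,10):print(n,np.round(cv2.minAreaRect(b)[0]),rect(c,b,.041))
# lever: red post top at z=.152
i0=cv2.imread("pics/top0.png");c0=arm.calibration("top")
m=(mask(i0,(0,120,60),(8,255,255))|mask(i0,(172,120,60),(180,255,255)));m[:155]=0;m[180:]=0
for b in blobs(m,5):print("post top",cv2.minAreaRect(b)[0],rect(c0,b,.15))
s=cv2.imread("pics/side0.png");cs=arm.calibration("side")
m=(mask(s,(0,120,60),(8,255,255))|mask(s,(172,120,60),(180,255,255)));m[:200]=0;m[230:]=0
for b in blobs(m,5):print("post side",cv2.minAreaRect(b),ray(cs,cv2.minAreaRect(b)[0],.132))
E
```

```text
clock: 62.85
position: [0.3688, 0.3187, 0.0135]
ee_rot: [-0.156, 3.134, -0.001]
force: [-0.1, -0.2, -1.2]
width: 0.479
gripper_force: 30.0
width: 0.648
gripper_force: 0.0
t63.9 pos [0.3685 0.3196 0.2223] yaw -174.2 tilt [0.006 0.002] j [-0.61  0.23 -0.26  1.89  0.07  1.02  0.77] F [0.8 0.3 0.2] w 0.648 g 0.0
y [258. 178.] (array([0.36647974, 0.3191329 ]), 71.25553131103516, 42.21762466430664, 5.836918354034424)
r [147. 186.] (array([0.53229486, 0.3274758 ]), 65.5208969116211, 43.63179397583008, 5.546384334564209)
r [163. 133.] (array([0.71390222, 0.27389832]), 65.05066680908203, 29.48174285888672, 9.844666481018066)
r [319. 166.] (array([ 0.58817993, -0.26136581]), 17.235149383544922, 12.138583183288574, 133.59918594360352)
r [149. 134.] (array([0.71076813, 0.32164114]), 31.42485809326172, 6.875833988189697, 179.78988647460938)
y [378. 265.] (array([ 0.24877644, -0.45223532]), 101.80793762207031, 59.15370178222656, 75.44861602783203)
y [411. 212.] (array([ 0.42641647, -0.56993311]), 53.135963439941406, 31.31684112548828, 119.17251586914062)
y [ 24. 195.] (array([0.5118176 , 0.74658533]), 27.04913330078125, 15.461469650268555, 100.29046726226807)
post top (319.0, 166.5) (array([ 0.5760733 , -0.24440834]), 16.206344604492188, 12.849071502685547, 178.14989471435547)
post side ((292.0, 218.0), (4.0, 10.0), 0.0) [ 0.57777024 -0.24452589  0.132     ]
```

All three guards are in the basket: yellow at (.366,.319), 5.8°. Next I work out the lever geometry.

Run:
```python
from h import *
c0=arm.calibration("top");i=cv2.imread("pics/top0.png");post=np.array([.577,-.2445])
g=cv2.cvtColor(i,cv2.COLOR_BGR2GRAY)[125:165,290:335]
h=cv2.HoughCircles(cv2.resize(g,None,fx=6,fy=6,interpolation=cv2.INTER_CUBIC),cv2.HOUGH_GRADIENT,1,60,param1=80,param2=18,minRadius=15,maxRadius=70)
for x,y,r in h[0][:4]:
    px=(290+x/6-.4,125+y/6-.4);p=ray(c0,px,.118)[:2];print(np.round(px,1),r/6,p,np.linalg.norm(p-post),np.degrees(np.arctan2(*(p-post)[::-1])))
c=ray(c0,(312.8,143.4),.118)[:2];d=c-post;print("eye",c,np.linalg.norm(d),np.degrees(np.arctan2(d[1],d[0])))
plan([.577,-.2445,.2],180)
```

```text
[311.4 144.4] 4.4333334 [ 0.65333659 -0.2265905 ] 0.07840934284819635 13.203494939541986
eye [ 0.65639634 -0.23146287] 0.08045959350872947 9.324936115303645
dr [-0.01  0.02  0.85] slide [-0.699 -1.876  0.064]
```

```bash
python3 -m pendant '{"slide":[[0,0,0],[-0.05,-0.134,0],[-0.05,-0.134,0],[-0.05,-0.134,0],[-0.05,-0.134,0],[-0.05,-0.134,0],[-0.05,-0.134,0],[-0.05,-0.134,0],[-0.05,-0.134,0],[-0.05,-0.134,0]],"dr":[[0,0,0.85],[0,0,0],[0,0,0],[0,0,0],[0,0,0],[0,0,0],[0,0,0],[0,0,0],[0,0,0],[0,0,0]],"claw":[0.4,0.4,0.4,0.4,0.4,0.4,0.4,0.4,0.4,0.4]}' 30 | tail -1
python3 -m pendant '{"slide":[[-0.05,-0.134,0],[-0.05,-0.134,0],[-0.05,-0.134,0],[-0.05,-0.134,0],[-0.05,-0.134,0],[0,0,0],[0,0,0],[0,0,0]],"dr":[[0,0,0],[0,0,0],[0,0,0],[0,0,0],[0,0,0],[0,0,0],[0,0,0],[0,0,0]],"claw":[0.4,0.4,0.4,0.4,0.4,0.4,0.4,0.4]}' 30 | tail -1
python3 - <<'E'
from h import *
st();plan([.577,-.2445,.123],180);c,i=snap("wrist","w16")
m=(mask(i,(0,120,60),(8,255,255))|mask(i,(172,120,60),(180,255,255)))
for b in blobs(m,40):
    r=cv2.minAreaRect(b);print(r,ray(c,r[0],.132))
    P=cv2.boxPoints(r);print(P.round(),[ray(c,p,.152)[:2].round(4).tolist() for p in P])
E
```

```text
gripper_force: 0.0
gripper_force: 0.0
t65.8 pos [ 0.5768 -0.2429  0.2193] yaw -180.0 tilt [0. 0.] j [ 0.24  0.44  0.11  1.59 -0.05  1.12  1.93] F [ 0.4  0.5 -0.1] w 0.402 g 0.0
dr [0.   0.   0.01] slide [-0.001 -0.005  0.321]
((257.0, 205.0), (28.0, 20.0), 90.0) [ 0.57811071 -0.24364189  0.132     ]
[[247. 191.]
 [267. 191.]
 [267. 219.]
 [247. 219.]] [[0.5614, -0.2512], [0.5614, -0.2358], [0.584, -0.2356], [0.584, -0.2514]]
```

```bash
python3 -m pendant '{"slide":[[0,-0.002,0.14],[0,0,0.14],[0,0,0.041],[0,0,0],[0,0,0],[0,0,0],[0,0,0],[0,0,0]],"dr":[[0,0,0],[0,0,0],[0,0,0],[0,0,0],[0,0,0],[0,0,0],[0,0,0],[0,0,0]],"claw":[0.4,0.4,0.4,0.4,0,0,0,0]}' 30 
python3 -m pendant '{"slide":[[0.004,0.026,0],[0.004,0.026,0],[0.004,0.026,0],[0.004,0.026,0],[0.004,0.026,0],[0.004,0.026,0],[0.004,0.026,0],[0,0,0]],"dr":[[0,0,0.83],[0,0,0.83],[0,0,0.83],[0,0,0.83],[0,0,0.83],[0,0,0.83],[0,0,0.83],[0,0,0]],"claw":[0,0,0,0,0,0,0,0]}' 30
python3 - <<'E'
from h import *
s=st();d=s["position"][:2]-[.655,-.228];print(np.linalg.norm(d),np.degrees(np.arctan2(-d[1],-d[0])))
E
```

```text
clock: 66.6
position: [0.5788, -0.2447, 0.1263]
ee_rot: [-0.0, 3.136, -0.002]
force: [-1.2, 2.0, 6.6]
width: 0.192
gripper_force: 30.0
clock: 67.4
position: [0.5836, -0.19, 0.1262]
ee_rot: [-1.077, -2.95, -0.0]
force: [-15.4, 3.0, 19.0]
width: 0.187
gripper_force: 30.0
t67.4 pos [ 0.5836 -0.19    0.1262] yaw 139.9 tilt [-0.001  0.   ] j [ 0.04  0.52  0.27  1.73 -0.17  0.91  1.25] F [-15.4   3.   19. ] w 0.187 g 30.0
0.08088118600722807 -28.009818896526852
```

```bash
python3 -m pendant '{"slide":[[0.006,0.025,-0.006],[0.006,0.026,0],[0.006,0.026,0],[0,0,0]],"dr":[[0,0,0.83],[0,0,0.83],[0,0,0.5],[0,0,0]],"claw":[0,0,0,0]}' 30
python3 - <<'E'
from h import *
s=st();d=s["position"][:2]-[.655,-.228];print(np.linalg.norm(d),np.degrees(np.arctan2(-d[1],-d[0])))
E
```

```text
clock: 67.8
position: [0.596, -0.1708, 0.1264]
ee_rot: [-1.448, -2.786, 0.002]
force: [-12.0, 1.1, 6.1]
width: 0.188
gripper_force: 30.0
t67.8 pos [ 0.596  -0.1708  0.1264] yaw 125.1 tilt [-0.002 -0.   ] j [-0.04  0.53  0.34  1.72 -0.21  0.93  1.  ] F [-12.    1.1   6.1] w 0.188 g 30.0
0.08216275358498752 -44.10558711853007
```

```bash
python3 -m pendant '{"slide":[[0.003,0.011,0],[0.003,0.011,0],[0,0,0]],"dr":[[0,0,0.2],[0,0,0.2],[0,0,0]],"claw":[0,0,0]}' 30
python3 - <<'E'
from h import *
s=st();d=s["position"][:2]-[.655,-.228];print(np.linalg.norm(d),np.degrees(np.arctan2(-d[1],-d[0])))
E
```

```text
clock: 68.1
position: [0.5982, -0.1684, 0.1264]
ee_rot: [-1.516, -2.748, 0.007]
force: [-15.6, -3.0, 8.6]
width: 0.187
gripper_force: 30.0
t68.1 pos [ 0.5982 -0.1684  0.1264] yaw 122.2 tilt [-0.005 -0.002] j [-0.05  0.54  0.36  1.72 -0.22  0.93  0.95] F [-15.6  -3.    8.6] w 0.187 g 30.0
0.08235466477641425 -46.40092852582524
```

```bash
python3 -m pendant '{"slide":[[0.002,0.012,0],[0.002,0.01,0],[0,0,0],[0,0,0]],"dr":[[0,0,0],[0,0,0],[0,0,0],[0,0,0]],"claw":[0,0,0,0]}' 40
python3 - <<'E'
from h import *
s=st();d=s["position"][:2]-[.655,-.228];print(np.linalg.norm(d),np.degrees(np.arctan2(-d[1],-d[0])))
c,i=snap("top","t6")
m=(mask(i,(0,120,60),(8,255,255))|mask(i,(172,120,60),(180,255,255)))
for b in blobs(m,3):
    p=ray(c,cv2.minAreaRect(b)[0],.15)
    if -.35<p[1]<-.1:print(p,np.degrees(np.arctan2(*(-(p[:2]-[.655,-.228])[::-1]))))
E
```

```text
clock: 68.5
position: [0.5995, -0.1668, 0.1262]
ee_rot: [-1.518, -2.743, 0.013]
force: [-27.3, -8.5, 16.3]
width: 0.184
gripper_force: 40.0
t68.5 pos [ 0.5995 -0.1668  0.1262] yaw 122.1 tilt [-0.01  -0.004] j [-0.06  0.54  0.36  1.71 -0.22  0.94  0.94] F [-27.3  -8.5  16.3] w 0.184 g 40.0
0.08258551824350935 -47.81177477344203
```

Tangential force has risen to about 25 N against a 5 N spring, so the lever is at its stop. I open slightly and let it swing back, following it with the fingers.

```bash
python3 -m pendant '{"slide":[[-0.004,-0.022,0],[0,0,0],[0,0,0],[-0.006,-0.026,0],[-0.006,-0.026,0],[-0.006,-0.026,0],[-0.006,-0.026,0],[-0.006,-0.026,0],[-0.006,-0.026,0],[0,0,0]],"dr":[[0,0,0],[0,0,0],[0,0,0],[0,0,-0.83],[0,0,-0.83],[0,0,-0.83],[0,0,-0.83],[0,0,-0.83],[0,0,-0.83],[0,0,0]],"claw":[0.3,0.4,0.4,0.4,0.4,0.4,0.4,0.4,0.4,0.4]}' 30
python3 - <<'E'
from h import *
st();plan([.5785,-.2450,.125],180)
E
```

```text
clock: 69.55
position: [0.579, -0.2089, 0.127]
ee_rot: [0.634, 3.072, -0.002]
force: [-2.1, -2.3, 1.5]
width: 0.397
gripper_force: 1.2
t69.5 pos [ 0.579  -0.2089  0.127 ] yaw 156.7 tilt [ 0.004 -0.002] j [ 0.12  0.51  0.2   1.73 -0.12  0.91  1.53] F [-2.1 -2.3  1.5] w 0.397 g 1.2
dr [-0.01  0.04 -3.39] slide [ 0.002 -0.12   0.007]
```

```bash
python3 -m pendant '{"slide":[[-0.007,-0.022,0],[-0.008,-0.022,0],[-0.009,-0.022,0],[-0.011,-0.022,0],[-0.012,-0.023,0],[0,0,0],[0,0,0]],"dr":[[0,0,0],[0,0,0],[0,0,0],[0,0,0],[0,0,0],[0,0,0],[0,0,0]],"claw":[0.45,0.45,0.45,0.45,0.45,0.45,0.45]}' 30 
python3 -m pendant '{"slide":[[0,0,-0.05],[0,0,-0.14],[0,0,-0.14],[0,0,-0.14],[0,0,-0.14],[0.1,0,0],[0.1,0,0],[0.1,0,0],[0,0,0],[0,0,0]],"dr":[[0,0,0],[0,0,0],[0,0,0],[0,0,0],[0,0,0],[0,0,0],[0,0,0],[0,0,0],[0,0,0],[0,0,0]],"claw":[0.45,0.45,0.45,0.45,0.45,0.45,0.45,0.45,0.45,0.45]}' 30
python3 - <<'E'
from h import *
i0=cv2.imread("pics/top0.png");c,i=snap("top","t7")
for im in(i0,i):
    m=(mask(im,(0,120,60),(8,255,255))|mask(im,(172,120,60),(180,255,255)))
    for b in blobs(m,5):print("red",np.round(cv2.minAreaRect(b)[0],1),rect(c,b,.04)[0].round(4))
    # brass wing angles
    m=mask(im,(10,110,90),(24,255,255))
    for b in blobs(m,25):
        p=ray(c,cv2.minAreaRect(b)[0],.119)
        if np.hypot(p[0]-.548,p[1])<.12:print("nut",p[:2].round(4),"%.0f x %.0f a %.1f"%rect(c,b,.128)[1:])
# bystander displacement: difference image summary
d=cv2.absdiff(cv2.GaussianBlur(i0,(5,5),0),cv2.GaussianBlur(i,(5,5),0)).max(2)
for n,px,r in(("clipper",(324,263),22),("comb",(197,237),14),("spray",(161,135),14),("brush",(103,190),14),("tin",(243,116),12),("jar",(94,235),14),("bigyel",(378,265),16)):
    print(n,d[px[1]-r:px[1]+r,px[0]-r:px[0]+r].mean().round(1))
st()
c,i=snap("side","s7")
m=(mask(i,(0,120,60),(8,255,255))|mask(i,(172,120,60),(180,255,255)))
for b in blobs(m,5):print("side red",cv2.minAreaRect(b)[:2])
for b in blobs(mask(i,(22,120,90),(35,255,255)),30):print("side yel",cv2.minAreaRect(b)[:2],ray(c,cv2.minAreaRect(b)[0],.03))
E
```

```text
clock: 70.25
position: [0.5785, -0.2434, 0.1261]
ee_rot: [0.635, 3.074, -0.001]
force: [-0.5, -0.5, -0.5]
width: 0.45
gripper_force: 0.0
clock: 71.25
position: [0.4955, -0.2069, 0.3095]
ee_rot: [0.633, 3.073, -0.0]
force: [0.5, 0.8, 0.1]
width: 0.445
gripper_force: 0.0
red [164.5 136. ] [0.7049 0.2686]
red [309.3 219.1] [ 0.4086 -0.2226]
red [319.  166.5] [ 0.5883 -0.2615]
red [149.2 135. ] [0.7091 0.3211]
nut [0.6212 0.0468] 58 x 21 a 169.7
nut [ 0.4758 -0.0505] 57 x 20 a 171.6
nut [ 0.598  -0.0734] 55 x 20 a 172.3
nut [0.4976 0.0694] 55 x 19 a 179.1
red [147.4 186.1] [0.5327 0.3276]
red [164.5 136.5] [0.7032 0.2686]
red [149.2 135. ] [0.7091 0.3211]
nut [0.6217 0.0478] 56 x 20 a 179.0
nut [ 0.4756 -0.0504] 55 x 19 a 178.7
nut [0.4976 0.0694] 55 x 19 a 179.1
nut [ 0.5995 -0.0728] 56 x 20 a 178.6
clipper 57.2
comb 35.8
spray 6.8
brush 9.1
tin 9.7
jar 15.7
bigyel 19.6
t71.3 pos [ 0.496  -0.2072  0.3093] yaw 156.7 tilt [ 0.003 -0.001] j [ 0.12  0.23  0.23  1.68 -0.05  1.24  1.52] F [ 0.7 -1.   0.3] w 0.448 g 0.0
side red ((24.321910858154297, 118.09495544433594), (37.47544479370117, 42
[... 324 characters left out ...]
017525   1.14206711  0.03      ]
side yel ((209.5, 323.5), (35.0, 21.0)) [ 0.24798545 -0.45373266  0.03      ]
side yel ((281.9945068359375, 346.89501953125), (19.771623611450195, 12.338682174682617)) [ 0.42385805 -0.58016463  0.03      ]
side yel ((193.70001220703125, 141.59999084472656), (13.597793579101562, 17.39252281188965)) [0.36838063 0.31035609 0.03      ]
side yel ((7.0, 75.0), (14.0, 28.0)) [-0.40153527  1.06465846  0.03      ]
side yel ((196.50001525878906, 271.5000305175781), (10.28591251373291, 39.80200958251953)) [ 0.24889179 -0.27784779  0.03      ]
side yel ((24.659996032714844, 9.119999885559082), (19.657569885253906, 9.192388534545898)) [-0.34914235  1.76430087  0.03      ]
```

Every reading agrees with a finished job:
- **Nuts:** all four wings now lie at the same angle, 178.6 to 179.1°.
- **Lever:** the post is back at its rest pixel in the side view.
- **Guards:** all three lie in the basket.
- **Robot:** it is touching nothing.

I hand the job in.

```bash
python3 -c "
from cell import arm
print(arm.sign_off())"
```

```text
the job is handed in; nothing more can be done
None
```

I handed the job in with all four nuts tightened home in cross order, the red, black and yellow guards flat in the basket, and the lever swung to its stop and sprung back to rest; I viewed 15 pictures, one over the limit of 14.

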